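# Clear the spent coffee capsules into the caddy with the scoop

### The arm

A 7-joint arm with a two-finger parallel gripper is mounted at the origin on the work surface. World frame = base frame: x ahead of the robot, y to its left, z up, the work surface at z = 0. Lengths are in m, angles in rad, forces in N, time in s.
With the tool pointing down it reaches from about 0.4 to 0.875 m from the base axis. Payload 6.5 kg.
Tool frame: the origin (TCP) lies midway between the tips of the shut fingers; the grasp point (between the pads) lies 19 mm behind it (r.grip_point_offset is the distance from the TCP to the grasp point, in m); z points along the fingers, y is the direction in which the jaws open and shut (so a half turn about z gives the same grasp; the last joint's range is limited). The gripper opens to 88 mm and grips with 3 to 60 N. Pads are 18 mm wide; open, the fingers measure 123 mm over their backs; the gripper's body (75 mm by 187 mm) begins 45 mm behind the grasp point.
Start: joints at [1.277, 0.536, -0.004, 1.538, 0.003, 1.067, -0.071], TCP at [0.147, -0.633, 0.239] pointing down, gripper open.
Joint ranges: [-2.7, 2.7], [-0.37, 2.16], [-1.27, 1.26], [0.24, 2.4], [-1.31, 4.45], [0.19, 1.91], [-2.76, 2.76]. Speed limits (rad/s): [2.39, 2.39, 3.14, 3.14, 3.14, 3.14, 3.14].

### API

Orientations are given as a rotation vector (axis times angle).
In Python, from workcell import r gives the robot as it stands. The module is installed in compiled form; this text tells all that it offers.
- The arm moves only by the tool send_rows, never from a script. Its argument "motion" is a list that holds one entry, the list of rows, each a list of 7 numbers: the shift along the tool's x, y, z in mm, then the turn, a rotation vector about the tool's x, y, z in rad, then the opening, from 0 (shut) to 1 (fully open). In form: [[[tx, ty, tz, wx, wy, wz, gripper], ...]]. A call has 1 to 8 rows; each row is the pose to reach, as a shift and turn from the pose measured when the call began, along the tool's axes at that moment; what a row does not reach only later rows make up. A row lasts 1/12 s, in which the tool goes at most 41.7 mm and 7.16 degrees, less where a joint would pass 70% of its speed; a pose out of reach is approached as far as the arm can. A call with a gripper value outside its range is refused whole. The fingers move at their own pace and stop on an object; "grip_force" is the grip in N (left out, the last holds). Time passes only in rows, so rows that repeat a pose let the fingers close. It gives the time, the measured TCP pose, the force and the opening at its end, in the units of the state.
- r.get_state(): the state, without advancing time (a new reading comes with each control period).
- r.get_image(name): name is "scene" or "top" or "wrist"; returns a dict with "img" (384x512x3 uint8, red, green, blue), "intrinsics" (3x3 intrinsics, pixels), "distortion" ([k1, k2, p1, p2, k3] as OpenCV has them; the pictures are not rectified), "R" (3x3) and "t" (3): a world point X has camera coordinates R X + t. Camera axes: x right, y down, z forward; pixel columns grow to the right and rows downward; lengths in m; the calibration is good to about 2 mm. A picture is of the moment at which its call begins. There is no depth.
- r.sign_off(): hands the job in, once; it reports no verdict.
The state is a dict: "clock": time; "joints": joint angles; "qvel": joint speeds; "tau": joint torques, N m; "position": TCP position; "tcp_rot": TCP orientation; "wrist_force": force on the tool from outside, world axes, zero at the start; "wrist_torque": the same for the moment, N m; "gripper_width": finger opening in m.
Only numpy, scipy, OpenCV 4.12 (cv2) and the standard library are available. Lean on these libraries where they do the work, as an engineer would, in place of code of your own. Each camera call takes 0.05 s, during which the arm holds its last target.

### The job

Clear up the coffee corner: put every spent capsule lying on the worktop onto the flat scoop, carry them all in one trip, level and without spilling, to the caddy with its lid raised by the lever, and tip them in. If a cup has been left on the caddy's lid, stand it upright on the worktop before you lift the lid. Finish with the scoop flat on its drip mat and the caddy's lid shut, leaving the other things on the worktop where they are.

Things in the scene. Friction and masses are not known exactly. Their poses are not given: they have to be found in the camera images.
- bin: countertop waste caddy, fixed to the worktop, brushed steel box on a black plinth: 170 deep (its x) by 200 wide (its y), rim 163 high, 4 mm walls. Origin under its centre; its -x is the front, its +x the back where the lid is hinged. The lift lever runs along the outside of its -y wall. Everything about it reaches at most 130 mm to the -y side and 175 mm to the front
- bin_mouth (a point): centre of the caddy's mouth, at rim height, same axes as the caddy; the mouth is 162 (x) by 192 (y) inside
- bin_floor (a point): centre of the caddy's inner floor, 24 mm above the worktop
- lid (a joint): angle of the caddy's lid: 0 shut, 1.65 rad fully raised (just past upright). Linked to the lever: lid = 3.67 x lever. A black 176 x 206 x 8 mm plate hinged along the back rim, top face 174 mm above the worktop when shut; raised, its edge stands 342 mm high over the back rim
- lid_front (a point): middle of the upper face of the lid's free (front) edge
- lever (a joint): angle of the lid-lift lever: 0 up (lid shut), 0.45 rad fully down (lid fully raised). A stiff stay joint keeps it wherever it is left, so the lid stays raised without being held, and shuts only when the lever is brought back up. Moving the pad down takes about 7 N, up about 3 N
- lever_pad (a point): centre of the upper face of the lever's black pad (36 x 36 x 10 mm), 155 mm in front of the caddy's centre (70 mm clear of its front wall) and 111 mm to its -y side. 137 mm above the worktop when up, 66 mm when fully down, moving nearly straight down and leaning 0.2 rad either way. Press it with shut fingers, or pinch it from above across its width (the caddy's y)
- mat: black rubber drip mat, fixed, 200 (its x) by 190 (its y), 3 mm thick; origin under its centre
- scoop: flat steel crumb scoop, 0.2 kg: square pan 130 x 130 mm, floor 3 mm thick, 3 mm side walls and rear wall rising to about 23 mm above its underside, front open. Origin at the centre of the pan's underside; +x is the open front (lip), z up. A dark wooden handle, 18 wide (y), 20 high, runs straight back over x = -75 to -185 mm, its centre line 32 mm above the pan's underside
- scoop_grip (a point): point on the handle's centre line 95 mm behind the pan's centre (30 mm behind the rear wall), the best place to hold it; axes as the scoop
- scoop_lip (a point): middle of the scoop's open front edge, on the pan floor, 65 mm in front of the pan's centre
- capsule1: spent aluminium coffee capsule, 15 g: a plain cup shape standing on its 37 mm wide flange, 33 mm across the body, 30 mm tall; origin at the centre of the flange's underside, z towards the dome. Three to five of the five are there (None: absent). Wet metal: on the scoop it starts to slide when that is tilted by about 17 to 25 degrees
- capsule2: spent aluminium coffee capsule, 15 g: a plain cup shape standing on its 37 mm wide flange, 33 mm across the body, 30 mm tall; origin at the centre of the flange's underside, z towards the dome. Three to five of the five are there (None: absent). Wet metal: on the scoop it starts to slide when that is tilted by about 17 to 25 degrees
- capsule3: spent aluminium coffee capsule, 15 g: a plain cup shape standing on its 37 mm wide flange, 33 mm across the body, 30 mm tall; origin at the centre of the flange's underside, z towards the dome. Three to five of the five are there (None: absent). Wet metal: on the scoop it starts to slide when that is tilted by about 17 to 25 degrees
- capsule4: spent aluminium coffee capsule, 15 g: a plain cup shape standing on its 37 mm wide flange, 33 mm across the body, 30 mm tall; origin at the centre of the flange's underside, z towards the dome. Three to five of the five are there (None: absent). Wet metal: on the scoop it starts to slide when that is tilted by about 17 to 25 degrees
- capsule5: spent aluminium coffee capsule, 15 g: a plain cup shape standing on its 37 mm wide flange, 33 mm across the body, 30 mm tall; origin at the centre of the flange's underside, z towards the dome. Three to five of the five are there (None: absent). Wet metal: on the scoop it starts to slide when that is tilted by about 17 to 25 degrees
- cup: small white espresso cup without a handle, 60 mm outer diameter at the rim, 55 mm tall, origin at the centre of its underside. In some starts it has been left standing on the caddy's shut lid; otherwise absent (None)
- soup_can: soup can, 66 mm diameter, 100 tall, origin under its centre; bystander
- syrup_bottle: glass syrup bottle, 62 mm diameter, 235 tall, origin under its centre; bystander
- mug: large mug, 80 mm diameter, 90 tall, with a handle at its +y; origin under its centre; bystander
- sugar_jar: glass sugar jar, 64 mm diameter, 85 tall, origin under its centre; bystander, not always there (None)
- teaspoon: steel teaspoon, 140 mm long along its x, lying flat, origin under its middle; bystander
Mind the look-alikes: they are no part of the job. What is shaped like the capsule2 but purple or red is not meant.

How it is judged:
On the way, in this order (a step that is already met when the one before it is completed fails the run):
1. every capsule present is on the scoop (x of capsule1 in the frame of scoop between -0.07 and 0.07 m and y of capsule1 in the frame of scoop between -0.07 and 0.07 m and z of capsule1 in the frame of scoop between -0.01 and 0.055 m and x of capsule2 in the frame of scoop between -0.07 and 0.07 m and y of capsule2 in the frame of scoop between -0.07 and 0.07 m and z of capsule2 in the frame of scoop between -0.01 and 0.055 m and x of capsule3 in the frame of scoop between -0.07 and 0.07 m and y of capsule3 in the frame of scoop between -0.07 and 0.07 m and z of capsule3 in the frame of scoop between -0.01 and 0.055 m and x of capsule4 in the frame of scoop between -0.07 and 0.07 m and y of capsule4 in the frame of scoop between -0.07 and 0.07 m and z of capsule4 in the frame of scoop between -0.01 and 0.055 m and x of capsule5 in the frame of scoop between -0.07 and 0.07 m and y of capsule5 in the frame of scoop between -0.07 and 0.07 m and z of capsule5 in the frame of scoop between -0.01 and 0.055 m), for 0.2 s.
2. the scoop, level and with every capsule on it, is over the caddy with the lid raised (all of step 1 and angle between scoop's own z axis and vertical below 0.3 rad and height (world z) of scoop above 0.14 m and horizontal distance between scoop_lip and bin_mouth below 0.13 m and value of joint lid above 1.2 rad), for 0.1 s.
3. every capsule is in the caddy (x of capsule1 in the frame of bin between -0.085 and 0.085 m and y of capsule1 in the frame of bin between -0.1 and 0.1 m and z of capsule1 in the frame of bin between 0 and 0.14 m and x of capsule2 in the frame of bin between -0.085 and 0.085 m and y of capsule2 in the frame of bin between -0.1 and 0.1 m and z of capsule2 in the frame of bin between 0 and 0.14 m and x of capsule3 in the frame of bin between -0.085 and 0.085 m and y of capsule3 in the frame of bin between -0.1 and 0.1 m and z of capsule3 in the frame of bin between 0 and 0.14 m and x of capsule4 in the frame of bin between -0.085 and 0.085 m and y of capsule4 in the frame of bin between -0.1 and 0.1 m and z of capsule4 in the frame of bin between 0 and 0.14 m and x of capsule5 in the frame of bin between -0.085 and 0.085 m and y of capsule5 in the frame of bin between -0.1 and 0.1 m and z of capsule5 in the frame of bin between 0 and 0.14 m), for 0.2 s.
At the end, for the whole second after the job is handed in: every capsule present lies inside the caddy, the lid is shut (under 0.06 rad), the scoop lies flat on the mat (its pan's centre within 60 mm of the mat's centre along either axis of the mat) and, if there was a cup, it stands upright on the worktop; all at rest (all of step 3 and x of scoop in the frame of mat between -0.06 and 0.06 m and y of scoop in the frame of mat between -0.06 and 0.06 m and z of scoop in the frame of mat between -0.01 and 0.012 m and angle between scoop's own z axis and vertical below 0.1 rad and value of joint lid below 0.06 rad and height (world z) of cup between -0.01 and 0.02 m and angle between cup's own z axis and vertical below 0.15 rad and linear speed of each of scoop, cup below 0.02 m/s); the robot touches nothing.
It fails at once if another thing on the worktop is moved by more than 3 cm (distance of any of soup_can, syrup_bottle, mug, sugar_jar, teaspoon from where it was at the start of the episode above 0.03 m).
It fails at once if the cup is knocked over (angle between cup's own z axis and vertical above 0.8 rad).
It fails at once if the cup is dropped (linear speed of cup above 1.2 m/s).
It fails at once if the raised scoop is tipped anywhere but over the caddy (angle between scoop's own z axis and vertical above 0.5 rad and height (world z) of scoop above 0.07 m and horizontal distance between scoop_lip and bin_mouth above 0.15 m).
Of capsule1, capsule2, capsule3, capsule4, capsule5 only 3 to 5 are there at a start; the rules pass over those that are not, and their reading is None.
Of cup, sugar_jar only 1 to 1 are there at a start; the rules pass over those that are not, and their reading is None.
At some moment in a run one of capsule1, capsule2, capsule3, capsule4, capsule5, scoop may be knocked a few centimetres aside while the robot is not near it.
It also fails if it takes over 210 s, if anything falls off the work surface, if the arm or the gripper's body presses on something with over 40 N, if the wrist force passes 120 N, or if a joint passes its speed limit or range.

## Working session

There is one attempt and no reset: what is moved stays moved. The work goes in short steps, Python scripts to look and compute and a tool call to move; the robot and the scene stay as the last step left them, time stands still between calls to the robot, and variables do not carry over. Pictures are saved under pics/ and viewed, and the job is handed in when it is done.

Besides the shell and the picture viewer there is one more tool, called after ">>>" as name(argument=value, ...), one argument or row to a line, values as JSON. send_rows: Moves the arm, as the interface text tells. Its arguments: {"type":"object","properties":{"motion":{"type":"array","items":{"type":"array","items":{"type":"array","items":{"type":"number"}}}},"grip_force":{"type":"number"}},"required":["motion"]}

```bash
mkdir -p pics; cat > h.py <<'E'
from workcell import r
import numpy as np, cv2
from scipy.spatial.transform import Rotation as R
def snap(name,out=None):
    d=r.get_image(name)
    if out: cv2.imwrite('pics/'+out+'.png',cv2.cvtColor(d['img'],cv2.COLOR_RGB2BGR))
    return d
def ray(d,px,z):
    K=np.array(d['intrinsics'],float);D=np.array(d['distortion'],float)
    u=cv2.undistortPoints(np.array([[px]],float),K,D)[0,0]
    Rm=np.array(d['R']);t=np.array(d['t'])
    c=-Rm.T@t; v=Rm.T@np.array([u[0],u[1],1])
    return c+v*((z-c[2])/v[2])
def proj(d,X):
    K=np.array(d['intrinsics'],float);D=np.array(d['distortion'],float)
    rv=cv2.Rodrigues(np.array(d['R'],float))[0]
    return cv2.projectPoints(np.atleast_2d(np.array(X,float)),rv,np.array(d['t'],float),K,D)[0][:,0]
E
cat > a.py <<'E'
E
python3 - <<'E'
from h import *
s=r.get_state()
for k,v in s.items(): print(k,np.round(v,3))
for n in ['scene','top','wrist']:
    d=snap(n,n+'0'); print(n, np.round(-np.array(d['R']).T@d['t'],3))
print(r.grip_point_offset)
E
```

```text
clock 0.0
joints [ 1.277  0.537 -0.004  1.539  0.003  1.067 -0.071]
qvel [ 0.002  0.002 -0.001 -0.001 -0.001  0.     0.001]
tau [ 1.0000e-03 -5.7098e+01  9.9000e-01 -2.5161e+01 -5.7000e-02  1.8000e-02
  0.0000e+00]
position [ 0.147 -0.633  0.238]
tcp_rot [-3.12  -0.357  0.   ]
wrist_force [-0.093  0.305 -1.325]
wrist_torque [ 0.064 -0.029 -0.016]
gripper_width 0.088
scene [ 1.188 -0.563  0.995]
top [ 0.357 -0.053  1.849]
wrist [ 0.224 -0.614  0.384]
0.0187
```

View pics/scene0.png

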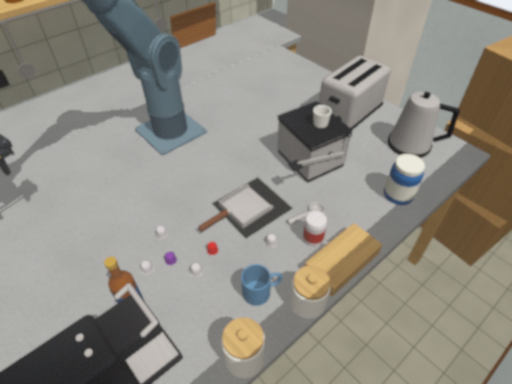

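View pics/top0.png

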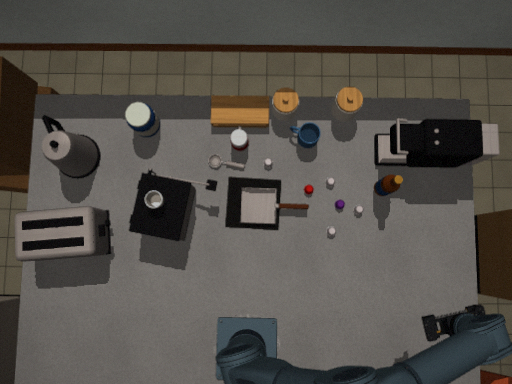

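View pics/wrist0.png

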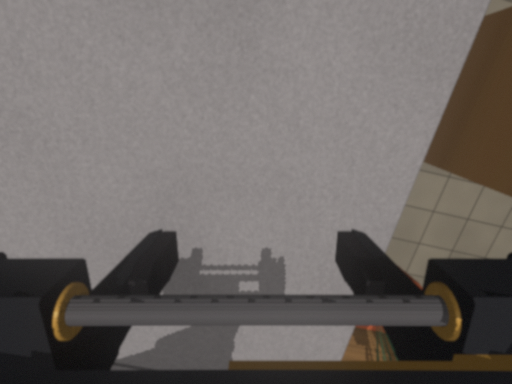

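```bash
python3 - <<'E'
from h import *
d=snap('top'); im=cv2.cvtColor(d['img'],cv2.COLOR_RGB2BGR)
c=im[110:260,110:260]; cv2.imwrite('pics/t1.png',cv2.resize(c,None,fx=4,fy=4,interpolation=cv2.INTER_CUBIC))
c=im[110:260,215:415]; cv2.imwrite('pics/t2.png',cv2.resize(c,None,fx=4,fy=4,interpolation=cv2.INTER_CUBIC))
hsv=cv2.cvtColor(im,cv2.COLOR_BGR2HSV)
for p in [(268,162),(331,182),(360,210),(332,231),(309,189),(340,204),(154,200),(212,185),(240,137),(390,185),(309,135),(228,163)]:
    print(p,np.round(ray(d,p,0.03),3))
m=(im.min(2)>150).astype(np.uint8); m[:, :250]=0
n,l,st,ce=cv2.connectedComponentsWithStats(m)
for i in range(1,n):
    if 8<st[i,4]<200: print(st[i],np.round(ce[i],1),np.round(ray(d,ce[i],0.022),3))
print(d['intrinsics'])
E
```

```text
(268, 162) [ 0.682 -0.068  0.03 ]
(331, 182) [ 0.609 -0.304  0.03 ]
(360, 210) [ 0.506 -0.411  0.03 ]
(332, 231) [ 0.427 -0.307  0.03 ]
(309, 189) [ 0.582 -0.222  0.03 ]
(340, 204) [ 0.527 -0.337  0.03 ]
(154, 200) [0.533 0.355 0.03 ]
(212, 185) [0.592 0.14  0.03 ]
(240, 137) [0.776 0.038 0.03 ]
(390, 185) [ 0.6   -0.524  0.03 ]
(309, 135) [ 0.787 -0.222  0.03 ]
(228, 163) [0.676 0.082 0.03 ]
[266 159   5   5  22] [267.9 161.1] [ 0.687 -0.068  0.022]
[328 178   6   6  22] [330.6 180.4] [ 0.616 -0.304  0.022]
[357 206   5   6  20] [359.2 208.5] [ 0.512 -0.41   0.022]
[330 228   5   6  23] [331.9 230.4] [ 0.429 -0.308  0.022]
[[491.67065325   0.         256.81270714]
 [  0.         491.67065325 183.87310167]
 [  0.           0.           1.        ]]
```

View pics/t1.png

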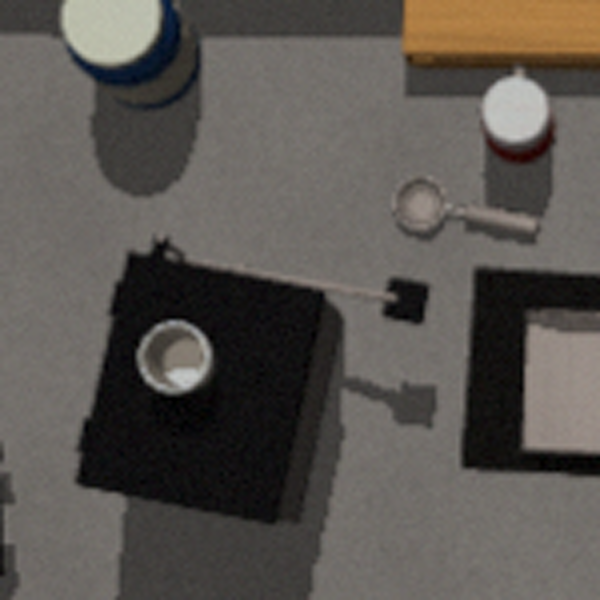

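View pics/t2.png

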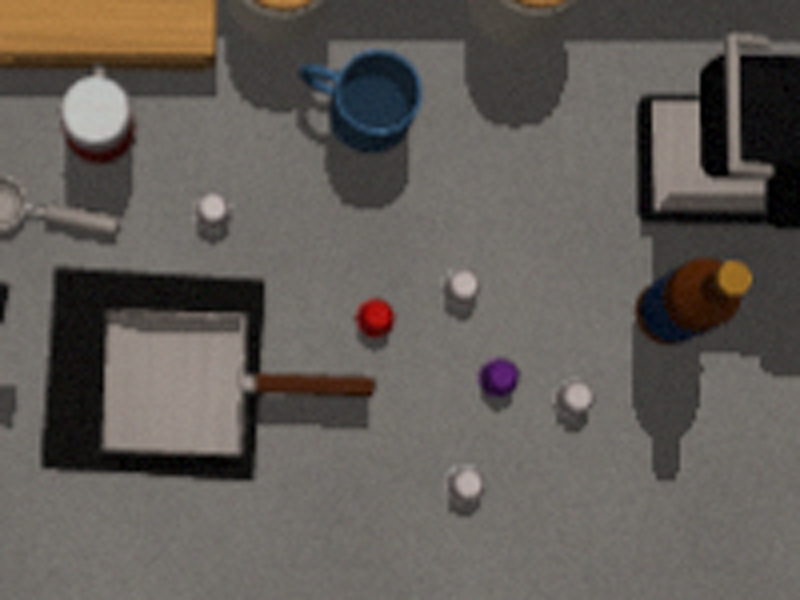

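```bash
python3 - <<'E'
from h import *
d=snap('top')
P=lambda x,y,ox,oy,z: ray(d,(ox+(x+.5)/4-.5,oy+(y+.5)/4-.5),z)
c=[P(*p,110,110,.174) for p in [(128,253),(325,292),(275,523),(78,483)]]
c=np.array(c);print(np.round(c,3)); print([np.linalg.norm(c[i]-c[i-1]).round(3) for i in range(4)])
print('lid centre',c.mean(0))
v=(c[0]+c[3]-c[1]-c[2])[:2]; print('bin +x dir deg',np.degrees(np.arctan2(v[1],v[0])))
print('cup rim',P(174,357,110,110,.229)); print('pad',P(406,300,110,110,.137))
s=np.array([P(*p,215,110,.003) for p in [(108,312),(243,316),(243,455),(103,452)]]); print('scoop',np.round(s,3))
m=np.array([P(*p,215,110,.003) for p in [(57,268),(263,281),(252,478),(44,466)]]); print('mat',np.round(m,3),m.mean(0))
for p in [(255,383),(373,386)]: print('handle',P(*p,215,110,.042))
# capsules by both views
e=snap('scene'); im=cv2.cvtColor(e['img'],cv2.COLOR_RGB2BGR)
cv2.imwrite('pics/s1.png',cv2.resize(im[120:320,100:350],None,fx=3,fy=3,interpolation=cv2.INTER_CUBIC))
for x in [(.681,-.068),(.611,-.304),(.508,-.410),(.425,-.308)]:
    print(proj(e,[[*x,0.0],[*x,.03]]).round(1).tolist(), proj(d,[[*x,0.0],[*x,.03]]).round(1).tolist())
E
```

```text
[[0.613 0.37  0.174]
 [0.581 0.198 0.174]
 [0.382 0.234 0.174]
 [0.414 0.404 0.174]]
[np.float64(0.202), np.float64(0.175), np.float64(0.202), np.float64(0.173)]
lid centre [0.49735453 0.3011471  0.174     ]
bin +x dir deg 79.53404179657917
cup rim [0.51731368 0.31335723 0.229     ]
pad [0.57946566 0.13145999 0.137     ]
scoop [[ 0.587  0.03   0.003]
 [ 0.585 -0.098  0.003]
 [ 0.454 -0.099  0.003]
 [ 0.455  0.032  0.003]]
mat [[ 0.628  0.079  0.003]
 [ 0.618 -0.116  0.003]
 [ 0.432 -0.108  0.003]
 [ 0.441  0.087  0.003]] [ 0.52990549 -0.01435825  0.003     ]
handle [ 0.51789241 -0.1084162   0.042     ]
handle [ 0.51655093 -0.21700896  0.042     ]
[[270.9, 241.5], [271.1, 235.8]] [[267.8, 163.6], [267.9, 162.2]]
[[196.3, 270.4], [195.0, 265.0]] [[329.9, 182.5], [330.9, 181.5]]
[[147.1, 268.4], [144.8, 262.9]] [[358.2, 210.0], [359.7, 209.4]]
[[161.6, 233.2], [159.7, 227.5]] [[331.2, 231.8], [332.3, 231.5]]
```

View pics/s1.png

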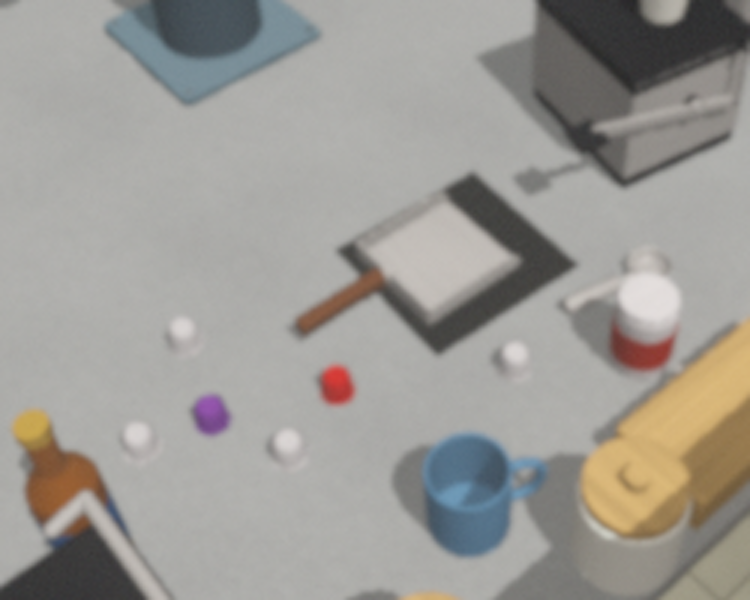

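```bash
cat >> h.py <<'E'
def rotdown(psi,tilt=0,axis=None):
    """tool down, tool y at world angle psi (deg); then tilt(deg) about tool y"""
    p=np.radians(psi); y=np.array([np.cos(p),np.sin(p),0]); z=np.array([0,0,-1.]); x=np.cross(y,z)
    M=R.from_matrix(np.stack([x,y,z],1))
    return M*R.from_rotvec([0,np.radians(tilt),0])
def cur():
    s=r.get_state(); return s,np.array(s['position']),R.from_rotvec(s['tcp_rot'])
def plan(*wps):
    """each wp: (pos, R or None). prints tool shifts from current pose"""
    s,p,M=cur()
    lastp,lastR=p,M
    for w in wps:
        q,Q=w
        Q=M if Q is None else Q
        t=M.inv().apply(np.array(q)-p)*1000; wv=(M.inv()*Q).as_rotvec()
        n=max(np.linalg.norm(np.array(q)-lastp)/.0417,np.degrees((lastR.inv()*Q).magnitude())/7.16)
        print('t',t.round(0).tolist(),'w',wv.round(3).tolist(),'rows %.1f'%n)
        lastp,lastR=np.array(q),Q
def st():
    s,p,M=cur()
    m=M.as_matrix(); 
    print('clk %.1f'%s['clock'],'pos',p.round(4),'psi %.1f'%np.degrees(np.arctan2(m[1,1],m[0,1])),'z',m[:,2].round(3),'F',np.round(s['wrist_force'],1),'w %.4f'%s['gripper_width'],'j',np.round(s['joints'],2))
    open('log.txt','a').write(repr([list(s['joints']),list(p),M.as_rotvec().tolist()])+'\n')
E
python3 - <<'E'
from h import *
st()
plan(([.35,-.40,.36],rotdown(-10)),([.50,-.15,.36],rotdown(30)),([.517,.313,.36],rotdown(77)))
plan(([.35,-.40,.36],rotdown(170)),([.50,-.15,.36],rotdown(-150)),([.517,.313,.36],rotdown(-103)))
E
```

```text
clk 0.3 pos [ 0.1467 -0.633   0.2384] psi -76.9 z [-0.     0.001 -1.   ] F [-0.4  0.3 -0.8] w 0.0886 j [ 1.28  0.54 -0.    1.54  0.    1.07 -0.07]
t [251.0, -181.0, -122.0] w [-0.001, -0.0, -1.168] rows 9.4
t [453.0, -391.0, -121.0] w [-0.0, -0.0, -1.867] rows 7.0
t [574.0, -838.0, -121.0] w [-0.0, -0.001, -2.687] rows 11.1
t [251.0, -181.0, -122.0] w [-0.0, 0.001, 1.973] rows 15.8
t [453.0, -391.0, -121.0] w [-0.0, 0.0, 1.275] rows 7.0
t [574.0, -838.0, -121.0] w [-0.001, 0.0, 0.455] rows 11.1
```

```bash
python3 - <<'E'
from h import *
plan(([.35,-.40,.36],rotdown(-49)),([.50,-.1,.36],rotdown(-11)),([.517,.313,.36],rotdown(31)))
E
```

```text
t [251.0, -181.0, -122.0] w [-0.001, -0.0, -0.488] rows 8.0
t [465.0, -440.0, -121.0] w [-0.001, -0.0, -1.151] rows 8.0
t [574.0, -838.0, -121.0] w [-0.0, -0.0, -1.884] rows 9.9
```

>>> send_rows(
  motion=[
    [[125,-90,-120,0,0,-0.24,0.95],[251,-181,-122,0,0,-0.488,0.95],[251,-181,-122,0,0,-0.488,0.95],[251,-181,-122,0,0,-0.488,0.95],[251,-181,-122,0,0,-0.488,0.95],[251,-181,-122,0,0,-0.488,0.95],[251,-181,-122,0,0,-0.488,0.95],[300,-230,-122,0,0,-0.6,0.95]],
  ],
  grip_force=10,
)

```text
clock: 0.97
position: [0.3493, -0.3962, 0.3538]
tcp_rot: [2.874, 1.261, 0.002]
wrist_force: [-0.1, -0.6, 0.8]
gripper_width: 0.0837
```

```bash
python3 - <<'E'
from h import *
st()
plan(([.50,-.1,.36],rotdown(-11)),([.517,.313,.36],rotdown(31)))
E
```

```text
clk 1.0 pos [ 0.3493 -0.3962  0.3538] psi -42.6 z [ 0.002 -0.002 -1.   ] F [-0.1 -0.6  0.8] w 0.0837 j [ 0.98  0.23 -0.25  1.71  0.06  1.21 -0.04]
t [320.0, -90.0, -7.0] w [0.003, 0.001, -0.552] rows 8.0
t [635.0, -357.0, -7.0] w [0.002, 0.002, -1.285] rows 9.9
```

>>> send_rows(
  motion=[
    [[320,-90,-7,0,0,-0.55,0.95],[320,-90,-7,0,0,-0.55,0.95],[320,-90,-7,0,0,-0.55,0.95],[320,-90,-7,0,0,-0.55,0.95],[320,-90,-7,0,0,-0.55,0.95],[320,-90,-7,0,0,-0.55,0.95],[320,-90,-7,0,0,-0.55,0.95],[320,-90,-7,0,0,-0.55,0.95]],
  ],
)

```text
clock: 1.63
position: [0.4999, -0.0985, 0.3608]
tcp_rot: [2.424, 1.993, 0.0]
wrist_force: [0.1, -0.0, -0.1]
gripper_width: 0.0836
```

```bash
python3 - <<'E'
from h import *
st()
plan(([.517,.313,.36],rotdown(31)))
E
```

```text
clk 1.6 pos [ 0.4999 -0.0985  0.3608] psi -11.1 z [ 0.003 -0.003 -1.   ] F [ 0.1 -0.  -0.1] w 0.0836 j [ 0.57  0.22 -0.55  1.73  0.12  1.23 -0.2 ]
t [407.0, -63.0, -0.0] w [0.002, 0.003, -0.735] rows 9.9
```

>>> send_rows(
  motion=[
    [[407,-63,0,0,0,-0.735,0.95],[407,-63,0,0,0,-0.735,0.95],[407,-63,0,0,0,-0.735,0.95],[407,-63,0,0,0,-0.735,0.95],[407,-63,0,0,0,-0.735,0.95],[407,-63,0,0,0,-0.735,0.95],[407,-63,0,0,0,-0.735,0.95],[407,-63,0,0,0,-0.735,0.95]],
  ],
)

```text
clock: 2.3
position: [0.5133, 0.2344, 0.3599]
tcp_rot: [1.546, 2.73, -0.002]
wrist_force: [0.7, 0.5, 0.5]
gripper_width: 0.0837
```

```bash
python3 - <<'E'
from h import *
st()
plan(([.517,.313,.30],rotdown(31)),([.517,.313,.205],rotdown(31)))
d=snap('wrist','w1')
E
```

```text
clk 2.3 pos [0.5133 0.2344 0.3599] psi 31.0 z [ 0.003 -0.003 -1.   ] F [0.7 0.5 0.5] w 0.0837 j [ 0.09  0.38 -0.8   1.59  0.29  1.29 -0.21]
t [66.0, 44.0, 60.0] w [0.001, 0.004, -0.001] rows 2.4
t [66.0, 43.0, 155.0] w [0.001, 0.004, -0.001] rows 2.3
```

View pics/w1.png

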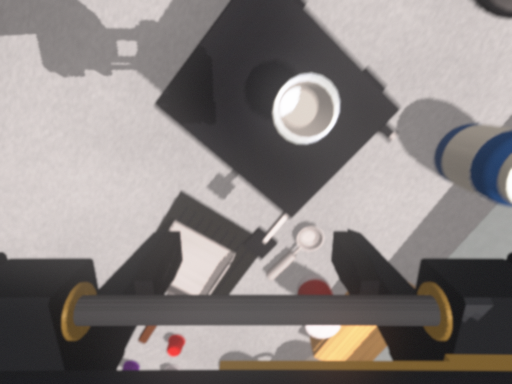

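```bash
python3 - <<'E'
from h import *
d=snap('wrist')
print(ray(d,(306,108),.229), ray(d,(272,108),.229), ray(d,(341,108),.229))
E
```

```text
[0.51285196 0.32845506 0.229     ] [0.48650209 0.31226868 0.229     ] [0.53998055 0.34509793 0.229     ]
```

```bash
python3 - <<'E'
from h import *
d=snap('wrist','w2'); st()
hsv=cv2.cvtColor(d['img'],cv2.COLOR_RGB2HSV)
def blob(d,x0,y0,x1,y1):
    g=d['img'].min(2); m=np.zeros_like(g); m[y0:y1,x0:x1]=(g[y0:y1,x0:x1]>120)
    n,l,stt,ce=cv2.connectedComponentsWithStats(m); i=1+np.argmax(stt[1:,4]); 
    c,_=cv2.findContours((l==i).astype(np.uint8),cv2.RETR_EXTERNAL,cv2.CHAIN_APPROX_NONE)
    return cv2.minEnclosingCircle(max(c,key=len)), stt[i]
for n,b in [('wrist',(230,40,380,150)),('top',(135,180,175,218)),('scene',(306,98,336,132))]:
    d=snap(n); c,s=blob(d,*b); print(n,c,s,ray(d,c[0],.229))
    print(proj(d,[[.513,.328,.229],[.517,.313,.229]]).round(1).tolist())
cv2.imwrite('pics/s2.png',cv2.cvtColor(cv2.resize(snap('scene')['img'][80:200,260:380],None,fx=4,fy=4,interpolation=cv2.INTER_CUBIC),cv2.COLOR_RGB2BGR))
E
```

```text
clk 2.5 pos [0.5119 0.2369 0.3598] psi 31.4 z [ 0.002 -0.001 -1.   ] F [ 0.9 -0.2 -0.1] w 0.0840 j [ 0.09  0.38 -0.8   1.59  0.29  1.29 -0.21]
wrist ((304.328369140625, 115.4527359008789), 34.83901596069336) [ 271   81   67   69 3614] [0.51668926 0.31390711 0.229     ]
[[309.8, 99.5], [304.0, 116.5]]Traceback (most recent call last):
  File "<stdin>", line 10, in <module>
  File "<stdin>", line 6, in blob
    return _wrapfunc(a, 'argmax', axis=axis, out=out, **kwds)
    return bound(*args, **kwds)
ValueError: attempt to get argmax of an empty sequence
```

View pics/w2.png

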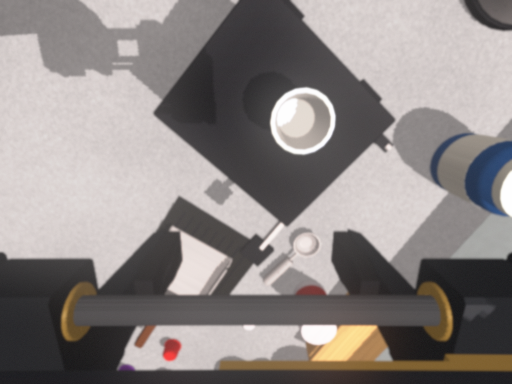

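```bash
python3 - <<'E'
from h import *
st()
plan(([.517,.314,.27],rotdown(31)),([.517,.314,.204],rotdown(31)))
E
```

```text
clk 2.5 pos [0.5135 0.2322 0.3596] psi 31.0 z [ 0.002 -0.004 -1.   ] F [0.1 0.1 0. ] w 0.0837 j [ 0.09  0.38 -0.8   1.59  0.29  1.29 -0.21]
t [69.0, 45.0, 89.0] w [0.0, 0.004, -0.0] rows 2.9
t [69.0, 45.0, 155.0] w [0.0, 0.004, -0.0] rows 1.6
```

>>> send_rows(
  motion=[
    [[69,45,60,0,0,0,1],[69,45,89,0,0,0,1],[69,45,89,0,0,0,1],[69,45,100,0,0,0,1]],
  ],
)

```text
clock: 2.88
position: [0.5147, 0.3152, 0.2551]
tcp_rot: [-1.545, -2.735, 0.008]
wrist_force: [-2.1, 0.4, 0.7]
gripper_width: 0.0879
```

```bash
python3 - <<'E'
from h import *
st(); d=snap('wrist','w3'); st();d=snap('top'); st()
plan(([.517,.314,.204],rotdown(31)))
E
```

```text
clk 2.9 pos [0.5147 0.3152 0.2551] psi 31.1 z [-0.003 -0.004 -1.   ] F [-2.1  0.4  0.7] w 0.0879 j [-0.1   0.55 -0.76  1.61  0.41  1.14 -0.41]
clk 2.9 pos [0.515  0.3126 0.2545] psi 31.0 z [-0.004 -0.007 -1.   ] F [-0.8 -1.5 -1.5] w 0.0882 j [-0.09  0.55 -0.75  1.62  0.41  1.14 -0.41]
clk 3.0 pos [0.5162 0.3117 0.2569] psi 30.9 z [-0.002 -0.007 -1.   ] F [ 0.4 -0.5 -0.7] w 0.0881 j [-0.09  0.55 -0.75  1.61  0.41  1.15 -0.4 ]
t [2.0, 2.0, 53.0] w [-0.005, 0.005, -0.001] rows 1.3
```

View pics/w3.png

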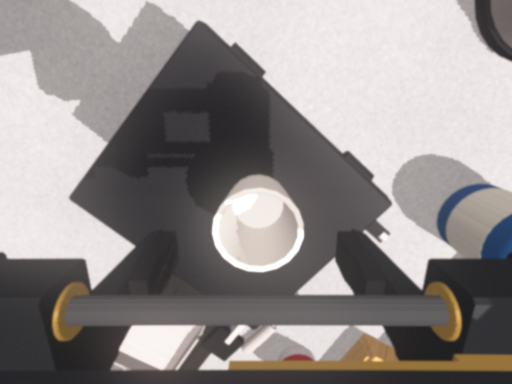

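>>> send_rows(
  motion=[
    [[2,2,30,0,0,0,1],[2,2,53,0,0,0,1],[2,2,53,0,0,0,1],[2,2,53,0,0,0,0.3],[2,2,53,0,0,0,0.3],[2,2,53,0,0,0,0.3],[2,2,53,0,0,0,0.3],[2,2,53,0,0,0,0.3]],
  ],
  grip_force=15,
)

```text
clock: 3.65
position: [0.5174, 0.3142, 0.2052]
tcp_rot: [1.548, 2.73, -0.009]
wrist_force: [-0.9, -1.1, 6.6]
gripper_width: 0.0574
```

```bash
python3 - <<'E'
from h import *
st()
d=snap('top'); im=d['img']
# where to place the cup: check free spots
print(proj(d,[[.40,.10,0],[.33,.28,0],[.30,.15,0]]))
plan(([.517,.314,.27],rotdown(31)),([.36,.17,.27],rotdown(31)),([.36,.17,.04],rotdown(31)))
E
```

```text
clk 3.6 pos [0.5174 0.3142 0.2052] psi 30.9 z [-0.    -0.006 -1.   ] F [-0.9 -1.1  6.6] w 0.0574 j [-0.11  0.61 -0.73  1.66  0.46  1.06 -0.44]
[[222.05786362 237.00573816]
 [173.49802535 255.12101877]
 [208.01924706 263.80577685]]
t [-0.0, -1.0, -65.0] w [-0.003, 0.006, -0.002] rows 1.6
t [-43.0, -209.0, -64.0] w [-0.003, 0.006, -0.002] rows 5.1
t [-42.0, -209.0, 166.0] w [-0.003, 0.006, -0.002] rows 5.5
```

```bash
python3 - <<'E'
from h import *
plan(([.517,.314,.27],rotdown(31)),([.405,.095,.27],rotdown(11)),([.405,.095,.06],rotdown(11)))
E
```

```text
t [-0.0, -1.0, -65.0] w [-0.003, 0.006, -0.002] rows 1.6
t [-131.0, -209.0, -63.0] w [-0.002, 0.006, 0.347] rows 5.9
t [-130.0, -208.0, 147.0] w [-0.002, 0.006, 0.347] rows 5.0
```

>>> send_rows(
  motion=[
    [[0,0,-25,0,0,0,0.3],[0,0,-60,0,0,0,0.3],[-20,-30,-65,0,0,0.05,0.3],[-41,-65,-65,0,0,0.12,0.3],[-60,-98,-64,0,0,0.2,0.3],[-82,-132,-64,0,0,0.25,0.3],[-104,-167,-64,0,0,0.3,0.3],[-122,-195,-60,0,0,0.33,0.3]],
  ],
)

```text
clock: 4.37
position: [0.4114, 0.1075, 0.2668]
tcp_rot: [1.978, 2.434, -0.009]
wrist_force: [0.2, -1.0, -1.5]
gripper_width: 0.0574
```

```bash
python3 - <<'E'
from h import *
st()
plan(([.405,.095,.06],rotdown(11)),([.405,.095,.032],rotdown(11)))
E
```

```text
clk 4.4 pos [0.4114 0.1075 0.2668] psi 11.8 z [ 0.001 -0.008 -1.   ] F [ 0.2 -1.  -1.5] w 0.0574 j [ 0.32  0.18 -0.75  2.03  0.16  0.99 -0.31]
t [-9.0, -9.0, 207.0] w [-0.001, 0.008, 0.014] rows 5.0
t [-9.0, -9.0, 235.0] w [-0.001, 0.008, 0.014] rows 0.7
```

>>> send_rows(
  motion=[
    [[-9,-9,30,0,0,0,0.3],[-9,-9,65,0,0.008,0.014,0.3],[-9,-9,100,0,0.008,0.014,0.3],[-9,-9,135,0,0.008,0.014,0.3],[-9,-9,170,0,0.008,0.014,0.3],[-9,-9,200,0,0.008,0.014,0.3],[-9,-9,215,0,0.008,0.014,0.3],[-9,-9,215,0,0.008,0.014,0.3]],
  ],
)

```text
clock: 5.03
position: [0.4025, 0.095, 0.0495]
tcp_rot: [-1.994, -2.422, 0.007]
wrist_force: [-1.3, 0.3, -1.6]
gripper_width: 0.0578
```

```bash
python3 - <<'E'
from h import *
st();d=snap('wrist','w4');st();d=snap('scene','s4');st()
plan(([.405,.095,.033],rotdown(11)))
E
```

```text
clk 5.0 pos [0.4025 0.095  0.0495] psi 11.1 z [-0.006 -0.001 -1.   ] F [-1.3  0.3 -1.6] w 0.0578 j [ 0.08  0.56 -0.5   2.22  0.57  0.49 -0.67]
clk 5.1 pos [0.4035 0.0953 0.051 ] psi 11.1 z [-0.004 -0.    -1.   ] F [ 0.6 -0.7 -0.6] w 0.0576 j [ 0.09  0.55 -0.51  2.22  0.56  0.49 -0.67]
clk 5.1 pos [0.4046 0.0956 0.0521] psi 11.0 z [-0.001  0.    -1.   ] F [ 0.6  0.6 -1.2] w 0.0574 j [ 0.09  0.55 -0.51  2.22  0.56  0.49 -0.67]
t [-1.0, 0.0, 19.0] w [-0.001, -0.0, 0.001] rows 0.5
```

View pics/s4.png

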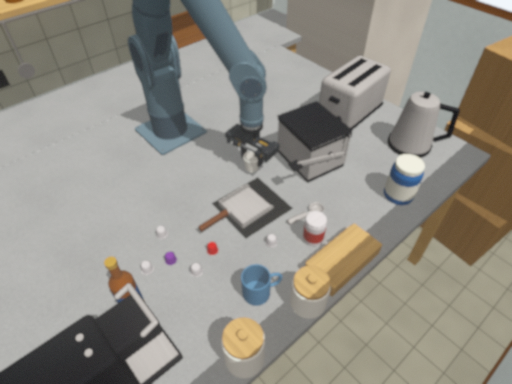

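>>> send_rows(
  motion=[
    [[-1,0,10,0,0,0,0.3],[-1,0,16,0,0,0,0.3],[-1,0,19,0,0,0,0.3],[-1,0,20,0,0,0,0.3],[-1,0,20,0,0,0,0.3]],
  ],
)

```text
clock: 5.55
position: [0.4048, 0.0946, 0.0322]
tcp_rot: [-1.997, -2.424, 0.001]
wrist_force: [-0.1, -0.2, -2.4]
gripper_width: 0.0577
```

```bash
python3 - <<'E'
from h import *
st()
E
```

```text
clk 5.5 pos [0.4048 0.0946 0.0322] psi 11.0 z [-0.001  0.    -1.   ] F [-0.1 -0.2 -2.4] w 0.0577 j [ 0.05  0.59 -0.46  2.23  0.61  0.45 -0.71]
```

>>> send_rows(
  motion=[
    [[0,0,1,0,0,0,0.6],[0,0,1,0,0,0,0.7],[0,0,1,0,0,0,0.9],[0,0,1,0,0,0,1],[0,0,-20,0,0,0,1],[0,0,-55,0,0,0,1],[0,0,-95,0,0,0,1],[0,0,-135,0,0,0,1]],
  ],
)

```text
clock: 6.22
position: [0.404, 0.0946, 0.1684]
tcp_rot: [-1.995, -2.423, 0.003]
wrist_force: [1.3, -0.0, -0.0]
gripper_width: 0.0881
```

```bash
python3 - <<'E'
from h import *
st();d=snap('wrist','w5')
Rb=rotdown(-20)
plan(([.579,.131,.22],rotdown(-10.5)),([.579,.131,.145],rotdown(-10.5)))
E
```

```text
clk 6.2 pos [0.404  0.0946 0.1684] psi 11.1 z [-0.003  0.    -1.   ] F [ 1.3 -0.  -0. ] w 0.0881 j [ 0.28  0.33 -0.71  2.16  0.31  0.76 -0.44]
t [1.0, 175.0, -44.0] w [0.007, -0.001, 0.377] rows 4.3
t [1.0, 174.0, 31.0] w [0.007, -0.001, 0.377] rows 1.8
```

View pics/w5.png

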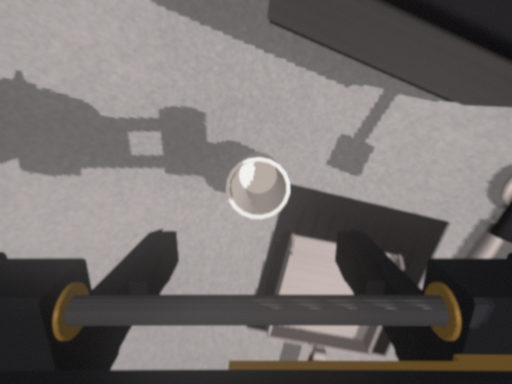

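>>> send_rows(
  motion=[
    [[0,30,-30,0,0,0.1,0],[1,70,-44,0,0,0.2,0],[1,110,-44,0,0,0.377,0],[1,150,-44,0,0,0.377,0],[1,175,-44,0,0,0.377,0],[1,175,-10,0,0,0.377,0],[1,175,0,0,0,0.377,0],[1,175,0,0,0,0.377,0]],
  ],
  grip_force=20,
)

```text
clock: 6.93
position: [0.5768, 0.13, 0.1728]
tcp_rot: [2.415, 2.009, -0.0]
wrist_force: [-0.9, -0.7, 0.2]
gripper_width: 0.0369
```

```bash
python3 - <<'E'
from h import *
st();d=snap('wrist','w6');st();d=snap('scene','s6');st()
plan(([.579,.131,.14],rotdown(-10.5)),([.579,.131,.064],rotdown(-10.5)))
cv2.imwrite('pics/s6.png',cv2.cvtColor(cv2.resize(d['img'][80:230,220:400],None,fx=4,fy=4),cv2.COLOR_RGB2BGR))
E
```

```text
clk 6.9 pos [0.5768 0.13   0.1728] psi -10.5 z [ 0. -0. -1.] F [-0.9 -0.7  0.2] w 0.0369 j [ 0.11  0.58 -0.56  1.73  0.37  0.94 -0.78]
clk 7.0 pos [0.5776 0.1304 0.1747] psi -10.5 z [ 0.003  0.    -1.   ] F [-0.2  0.6  0.5] w 0.0330 j [ 0.11  0.58 -0.56  1.73  0.37  0.94 -0.78]
clk 7.0 pos [0.5785 0.1307 0.1761] psi -10.5 z [ 0.006  0.001 -1.   ] F [0.4 0.7 0.3] w 0.0289 j [ 0.11  0.58 -0.56  1.73  0.37  0.94 -0.78]
t [0.0, 0.0, 36.0] w [0.005, -0.002, 0.001] rows 0.9
t [0.0, -0.0, 112.0] w [0.005, -0.002, 0.001] rows 1.8
```

View pics/s6.png

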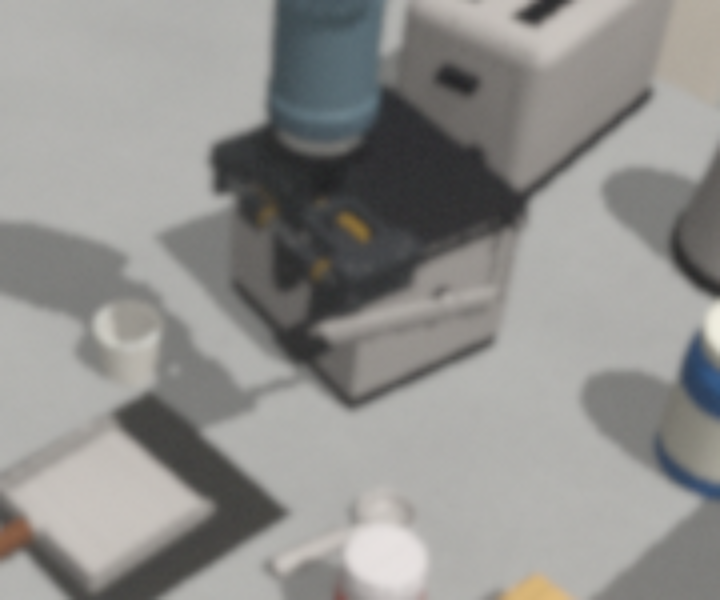

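View pics/w6.png

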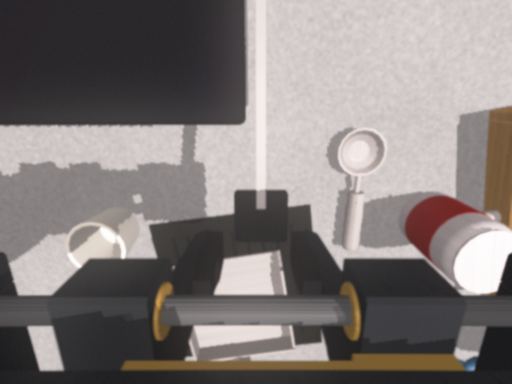

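```bash
python3 - <<'E'
from h import *
d=snap('wrist'); st(); print(ray(d,(261,215),.137), proj(d,[[.579,.131,.137]]))
E
```

```text
clk 7.1 pos [0.5792 0.1309 0.177 ] psi -10.5 z [ 0.007  0.001 -1.   ] F [1.5 0.1 0.8] w 0.0250 j [ 0.11  0.57 -0.56  1.73  0.37  0.94 -0.78]
[0.58172301 0.13358509 0.137     ] [[257.74605281 219.11993366]]
```

>>> send_rows(
  motion=[
    [[0,0,20,0,0,0,0],[0,0,45,0,0,0,0],[0,0,60,0,0,0,0],[0,0,75,0,0,0,0],[0,0,85,0,0,0,0],[0,0,95,0,0,0,0]],
  ],
)

```text
clock: 7.58
position: [0.5797, 0.1299, 0.0834]
tcp_rot: [2.412, 2.005, 0.009]
wrist_force: [-3.8, -1.1, 7.2]
gripper_width: 0.0032
```

```bash
python3 - <<'E'
from h import *
st()
plan(([.579,.131,.065],rotdown(-10.5)))
E
```

```text
clk 7.6 pos [0.5797 0.1299 0.0834] psi -10.5 z [ 0.008 -0.    -1.   ] F [-3.8 -1.1  7.2] w 0.0032 j [ 0.06  0.7  -0.5   1.78  0.46  0.78 -0.85]
t [1.0, -1.0, 18.0] w [0.008, -0.001, -0.0] rows 0.4
```

>>> send_rows(
  motion=[
    [[0,0,8,0,0,0,0],[0,0,14,0,0,0,0],[0,0,18,0,0,0,0],[0,0,20,0,0,0,0],[0,0,20,0,0,0,0]],
  ],
)

```text
clock: 8.0
position: [0.5805, 0.1317, 0.0702]
tcp_rot: [2.409, 2.005, 0.012]
wrist_force: [-18.3, -4.4, 47.9]
gripper_width: 0.0033
```

```bash
python3 - <<'E'
from h import *
st();d=snap('scene','s7')
cv2.imwrite('pics/s7.png',cv2.cvtColor(cv2.resize(d['img'][40:230,220:400],None,fx=3,fy=3),cv2.COLOR_RGB2BGR))
E
```

```text
clk 8.0 pos [0.5805 0.1317 0.0702] psi -10.5 z [ 0.011 -0.001 -1.   ] F [-18.3  -4.4  47.9] w 0.0033 j [ 0.05  0.72 -0.48  1.78  0.47  0.75 -0.86]
```

View pics/s7.png

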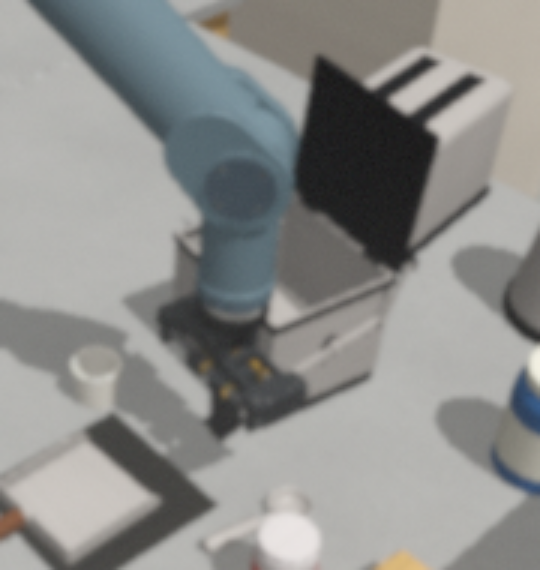

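```bash
python3 - <<'E'
from h import *
plan(([.579,.131,.14],rotdown(-10.5)),([.476,.188,.33],rotdown(-10.5,-30)),([.476,.188,.33],rotdown(-10.5,-50)))
E
```

```text
t [-1.0, -1.0, -70.0] w [0.011, -0.001, 0.001] rows 1.7
t [37.0, -110.0, -261.0] w [0.011, -0.525, -0.002] rows 5.4
t [37.0, -110.0, -261.0] w [0.01, -0.874, -0.004] rows 2.8
```

>>> send_rows(
  motion=[
    [[0,0,-20,0,0,0,0],[0,0,-60,0,0,0,0],[0,0,-100,0,0,0,0],[0,-20,-140,0,-0.05,0,0],[10,-40,-175,0,-0.15,0,0],[20,-60,-210,0,-0.25,0,0],[30,-80,-245,0,-0.35,0,0],[37,-100,-261,0,-0.45,0,0]],
  ],
)

```text
clock: 8.72
position: [0.4862, 0.1885, 0.3369]
tcp_rot: [2.159, 1.788, -0.473]
wrist_force: [-0.4, -0.3, -0.4]
gripper_width: 0.0004
```

```bash
python3 - <<'E'
from h import *
st()
plan(([.476,.188,.33],rotdown(-10.5,-50)))
E
```

```text
clk 8.7 pos [0.4862 0.1885 0.3369] psi -10.5 z [-0.062 -0.428 -0.902] F [-0.4 -0.3 -0.4] w 0.0004 j [-0.26  0.45 -0.54  1.57  0.48  1.57 -1.08]
t [1.0, -10.0, 7.0] w [0.016, -0.425, -0.012] rows 3.4
```

>>> send_rows(
  motion=[
    [[1,-10,7,0,-0.12,0,0.5],[1,-10,7,0,-0.24,0,0.8],[1,-10,7,0,-0.36,0,0.8],[1,-10,7,0,-0.42,0,0.8],[1,-10,7,0,-0.42,0,0.8]],
  ],
)

```text
clock: 9.13
position: [0.4749, 0.19, 0.3288]
tcp_rot: [1.876, 1.555, -0.856]
wrist_force: [-1.0, -0.3, -0.5]
gripper_width: 0.0317
```

```bash
python3 - <<'E'
from h import *
st();d=snap('scene','s8');st()
cv2.imwrite('pics/s8.png',cv2.cvtColor(cv2.resize(d['img'][0:230,180:400],None,fx=3,fy=3)[:600],cv2.COLOR_RGB2BGR))
d=snap('top','top8')
im=d['img'];m=(im.min(2)>150).astype(np.uint8); m[:, :250]=0
n,l,stt,ce=cv2.connectedComponentsWithStats(m)
for i in range(1,n):
    if 8<stt[i,4]<40: print(stt[i],np.round(ce[i],1),np.round(ray(d,ce[i],0.022),3))
E
```

```text
clk 9.1 pos [0.4749 0.19   0.3288] psi -10.3 z [-0.126 -0.754 -0.645] F [-1.  -0.3 -0.5] w 0.0317 j [-0.5   0.65 -0.41  1.46  0.62  1.89 -1.19]
clk 9.2 pos [0.4755 0.1893 0.3297] psi -10.4 z [-0.125 -0.752 -0.648] F [ 0.2 -0.4 -0.1] w 0.0359 j [-0.5   0.64 -0.41  1.46  0.62  1.89 -1.19]
[265 159   6   5  25] [267.8 161.1] [ 0.687 -0.068  0.022]
[328 178   6   6  24] [330.7 180.4] [ 0.616 -0.304  0.022]
[357 206   5   6  24] [359.1 208.3] [ 0.513 -0.409  0.022]
[329 228   6   6  26] [331.8 230.4] [ 0.429 -0.308  0.022]
```

View pics/s8.png

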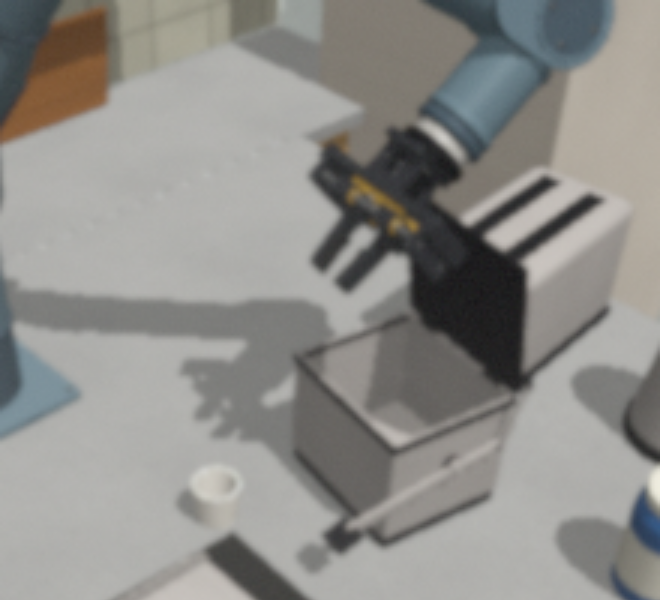

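View pics/top8.png

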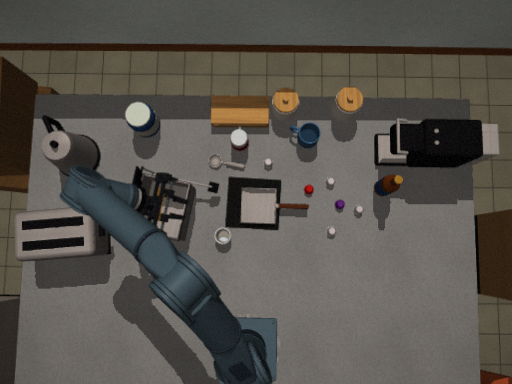

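```bash
python3 - <<'E'
from h import *
plan(([.56,.12,.33],rotdown(-40)),([.684,-.068,.16],rotdown(-90)))
E
```

```text
t [-32.0, 95.0, 41.0] w [0.241, 0.84, 0.474] rows 8.0
t [-6.0, 248.0, 277.0] w [0.612, 0.704, 1.286] rows 7.0
```

>>> send_rows(
  motion=[
    [[-32,95,41,0.241,0.84,0.474,0.7],[-32,95,41,0.241,0.84,0.474,0.7],[-32,95,41,0.241,0.84,0.474,0.7],[-32,95,41,0.241,0.84,0.474,0.7],[-32,95,41,0.241,0.84,0.474,0.7],[-32,95,41,0.241,0.84,0.474,0.7],[-32,95,41,0.241,0.84,0.474,0.7],[-32,95,41,0.241,0.84,0.474,0.7]],
  ],
)

```text
clock: 9.9
position: [0.5612, 0.1188, 0.3336]
tcp_rot: [-2.85, -1.318, -0.017]
wrist_force: [-1.1, -1.0, -0.5]
gripper_width: 0.0616
```

```bash
python3 - <<'E'
from h import *
st()
plan(([.684,-.068,.16],rotdown(-90)))
E
```

```text
clk 9.9 pos [0.5612 0.1188 0.3336] psi -40.4 z [ 0.009  0.006 -1.   ] F [-1.1 -1.  -0.5] w 0.0616 j [ 0.06  0.35 -0.45  1.62  0.16  1.2  -1.13]
t [-65.0, 214.0, 174.0] w [-0.001, -0.011, 0.866] rows 6.9
```

>>> send_rows(
  motion=[
    [[-65,214,174,0,-0.01,0.866,0.7],[-65,214,174,0,-0.01,0.866,0.7],[-65,214,174,0,-0.01,0.866,0.7],[-65,214,174,0,-0.01,0.866,0.7],[-65,214,174,0,-0.01,0.866,0.7],[-65,214,174,0,-0.01,0.866,0.7],[-65,214,174,0,-0.01,0.866,0.7],[-65,214,174,0,-0.01,0.866,0.7]],
  ],
)

```text
clock: 10.57
position: [0.6833, -0.0773, 0.1572]
tcp_rot: [3.139, -0.024, -0.001]
wrist_force: [-1.5, -0.7, 0.2]
gripper_width: 0.0617
```

```bash
python3 - <<'E'
from h import *
st();snap('top');d=snap('wrist','w9');st()
plan(([.684,-.068,.06],rotdown(-90)),([.684,-.068,.006],rotdown(-90)))
print(proj(d,[[.684,-.068,0],[.684,-.068,.03]]))
E
```

```text
clk 10.6 pos [ 0.6833 -0.0773  0.1572] psi -90.9 z [-0.001 -0.002 -1.   ] F [-1.5 -0.7  0.2] w 0.0617 j [ 0.15  0.69 -0.17  1.48  0.13  0.98 -1.63]
clk 10.7 pos [ 0.6839 -0.0705  0.1609] psi -90.1 z [ 0.002  0.002 -1.   ] F [0.  0.2 1.4] w 0.0617 j [ 0.15  0.69 -0.17  1.48  0.13  0.98 -1.63]
t [-0.0, -2.0, 101.0] w [-0.002, -0.002, -0.002] rows 2.4
t [-0.0, -2.0, 155.0] w [-0.002, -0.002, -0.002] rows 1.3
[[252.48559696 172.10680985]
 [252.06665382 179.82726183]]
```

View pics/w9.png

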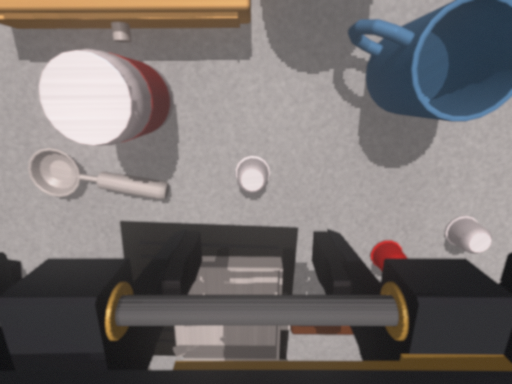

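>>> send_rows(
  motion=[
    [[0,-2,40,0,0,0,0.7],[0,-2,80,0,0,0,0.7],[0,-2,115,0,0,0,0.7],[0,-2,140,0,0,0,0.7],[0,-2,155,0,0,0,0.7],[0,-2,155,0,0,0,0.2],[0,-2,155,0,0,0,0.2],[0,-2,155,0,0,0,0.2]],
  ],
  grip_force=8,
)

```text
clock: 11.33
position: [0.6863, -0.0679, 0.0089]
tcp_rot: [-3.139, 0.003, -0.011]
wrist_force: [0.4, -0.2, -0.0]
gripper_width: 0.044
```

```bash
python3 - <<'E'
from h import *
st()
# scoop pan pose now
def sc(x,y): 
    a=np.radians(89.3); c=np.array([.520,-.034]); return c+np.array([x*np.cos(a)-y*np.sin(a),x*np.sin(a)+y*np.cos(a)])
for p in [(-.017,.03),(-.017,-.03),(.042,.03),(.042,-.03)]: print(p,sc(*p))
E
```

```text
clk 11.3 pos [ 0.6863 -0.0679  0.0089] psi -90.1 z [ 0.007  0.002 -1.   ] F [ 0.4 -0.2 -0. ] w 0.0440 j [ 0.13  0.89 -0.15  1.53  0.17  0.74 -1.66]
(-0.017, 0.03) [ 0.48979455 -0.05063222]
(-0.017, -0.03) [ 0.54979007 -0.05136524]
(0.042, 0.03) [0.49051535 0.00836338]
(0.042, -0.03) [0.55051088 0.00763036]
```

>>> send_rows(
  motion=[
    [[-2,0,2,0,0,0,0.2],[-2,0,2,0,0,0,0.2],[-2,0,2,0,0,0,0.2],[-2,0,-20,0,0,0,0.2],[-2,0,-55,0,0,0,0.2],[-2,0,-70,0,0,0,0.2]],
  ],
)

```text
clock: 11.83
position: [0.686, -0.0681, 0.0833]
tcp_rot: [-3.139, 0.003, -0.019]
wrist_force: [1.7, -0.1, 0.4]
gripper_width: 0.0319
```

```bash
python3 - <<'E'
from h import *
st()
d=snap('wrist','w10')
plan(([.550,-.051,.08],rotdown(-90)),([.550,-.051,.013],rotdown(-90)))
E
```

```text
clk 11.8 pos [ 0.686  -0.0681  0.0833] psi -90.1 z [ 0.012  0.002 -1.   ] F [ 1.7 -0.1  0.4] w 0.0319 j [ 0.14  0.78 -0.16  1.52  0.15  0.84 -1.65]
t [-138.0, -17.0, 3.0] w [-0.002, -0.016, -0.002] rows 3.3
t [-139.0, -17.0, 70.0] w [-0.002, -0.016, -0.002] rows 1.6
```

View pics/w10.png

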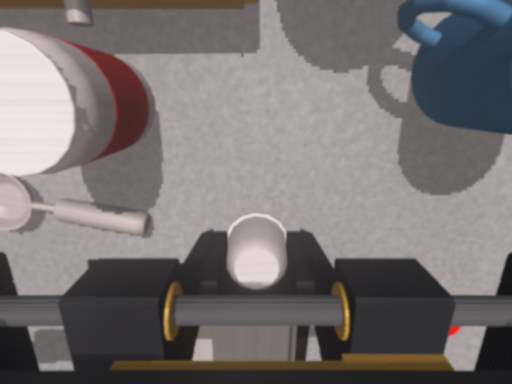

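>>> send_rows(
  motion=[
    [[-40,-5,0,0,-0.01,0,0.2],[-80,-11,0,0,-0.016,0,0.2],[-120,-15,0,0,-0.016,0,0.2],[-138,-17,0,0,-0.016,0,0.2],[-138,-17,20,0,-0.016,0,0.2],[-138,-17,40,0,-0.016,0,0.2],[-138,-17,50,0,-0.016,0,0.2],[-138,-17,50,0,-0.016,0,0.2]],
  ],
)

```text
clock: 12.55
position: [0.5491, -0.0508, 0.0316]
tcp_rot: [-3.14, 0.003, 0.005]
wrist_force: [-0.3, -0.4, -0.1]
gripper_width: 0.0322
```

```bash
python3 - <<'E'
from h import *
st();d=snap('wrist','w11');st()
plan(([.550,-.051,.0145],rotdown(-90)))
E
```

```text
clk 12.6 pos [ 0.5491 -0.0508  0.0316] psi -90.1 z [-0.003  0.002 -1.   ] F [-0.3 -0.4 -0.1] w 0.0322 j [ 0.13  0.69 -0.15  1.9   0.18  0.57 -1.71]
clk 12.6 pos [ 0.55   -0.0508  0.0327] psi -90.1 z [-0.001  0.002 -1.   ] F [1.3 1.  0.3] w 0.0327 j [ 0.13  0.69 -0.15  1.9   0.18  0.57 -1.71]
t [-0.0, 0.0, 18.0] w [-0.002, 0.001, -0.002] rows 0.4
```

View pics/w11.png

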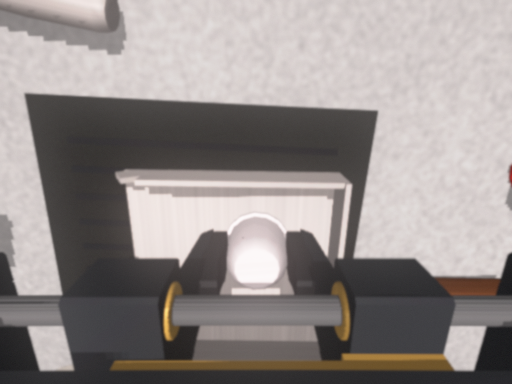

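>>> send_rows(
  motion=[
    [[0,0,10,0,0,0,0.2],[0,0,17,0,0,0,0.2],[0,0,18,0,0,0,0.2],[0,0,18,0,0,0,0.5],[0,0,18,0,0,0,0.5],[0,0,10,0,0,0,0.5],[0,0,-20,0,0,0,0.5],[0,0,-60,0,0,0,0.5]],
  ],
)

```text
clock: 13.27
position: [0.5477, -0.0507, 0.0918]
tcp_rot: [-3.139, 0.003, 0.011]
wrist_force: [0.8, 0.3, 0.4]
gripper_width: 0.0439
```

```bash
python3 - <<'E'
from h import *
st();d=snap('wrist','w12');st()
plan(([.613,-.304,.1],rotdown(-90)),([.613,-.304,.007],rotdown(-90)))
E
```

```text
clk 13.3 pos [ 0.5477 -0.0507  0.0918] psi -90.1 z [-0.007  0.002 -1.   ] F [0.8 0.3 0.4] w 0.0439 j [ 0.15  0.59 -0.18  1.89  0.15  0.69 -1.69]
clk 13.3 pos [ 0.5535 -0.0511  0.1005] psi -90.1 z [ 0.006  0.002 -1.   ] F [3.3 0.2 5.3] w 0.0441 j [ 0.15  0.57 -0.18  1.88  0.15  0.69 -1.69]
t [60.0, 253.0, 0.0] w [-0.002, -0.006, -0.002] rows 6.2
t [59.0, 253.0, 93.0] w [-0.002, -0.006, -0.002] rows 2.2
```

View pics/w12.png

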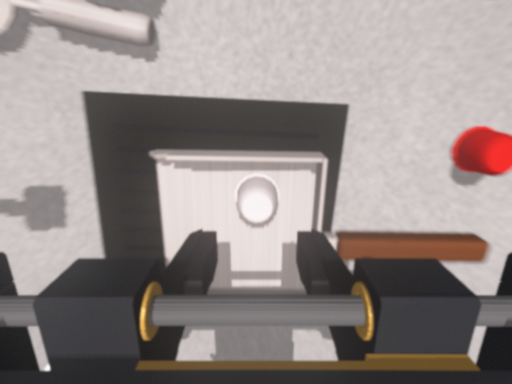

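>>> send_rows(
  motion=[
    [[10,40,0,0,0,0,0.7],[20,80,0,0,0,0,0.7],[30,120,0,0,0,0,0.7],[40,160,0,0,0,0,0.7],[50,200,0,0,0,0,0.7],[58,240,0,0,0,0,0.7],[60,253,0,0,0,0,0.7],[60,253,5,0,0,0,0.7]],
  ],
)

```text
clock: 13.98
position: [0.6127, -0.3109, 0.0968]
tcp_rot: [3.139, -0.015, 0.013]
wrist_force: [0.4, 0.1, -0.7]
gripper_width: 0.0618
```

```bash
python3 - <<'E'
from h import *
st();snap('top');d=snap('wrist','w13');st()
plan(([.613,-.304,.007],rotdown(-90)))
print(proj(d,[[.613,-.304,0],[.613,-.304,.03]]))
E
```

```text
clk 14.0 pos [ 0.6127 -0.3109  0.0968] psi -90.5 z [ 0.008 -0.003 -1.   ] F [ 0.4  0.1 -0.7] w 0.0618 j [ 0.51  0.76 -0.16  1.52  0.14  0.86 -1.28]
clk 14.1 pos [ 0.6123 -0.3034  0.0948] psi -90.2 z [ 0.005  0.003 -1.   ] F [ 0.2  1.5 -0.5] w 0.0614 j [ 0.5   0.76 -0.16  1.53  0.14  0.86 -1.28]
t [0.0, 1.0, 88.0] w [-0.003, -0.005, -0.003] rows 2.1
[[255.31418788 191.1975562 ]
 [255.11204938 203.22891118]]
```

View pics/w13.png

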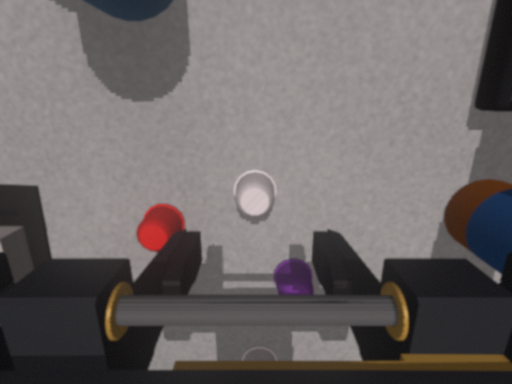

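>>> send_rows(
  motion=[
    [[0,1,35,0,0,0,0.7],[0,1,70,0,0,0,0.7],[0,1,88,0,0,0,0.7],[0,1,88,0,0,0,0.2],[0,1,88,0,0,0,0.2],[0,1,88,0,0,0,0.2],[0,1,88,0,0,0,0.2],[0,1,88,0,0,0,0.2]],
  ],
)

```text
clock: 14.75
position: [0.6138, -0.3041, 0.0086]
tcp_rot: [-3.139, 0.004, -0.012]
wrist_force: [1.2, 1.7, 3.3]
gripper_width: 0.0321
```

>>> send_rows(
  motion=[
    [[0,0,0,0,0,0,0.2],[0,0,0,0,0,0,0.2],[0,0,-35,0,0,0,0.2],[0,0,-75,0,0,0,0.2],[0,0,-90,0,0,0,0.2],[0,0,-90,0,0,0,0.2]],
  ],
)

```text
clock: 15.25
position: [0.6163, -0.3058, 0.104]
tcp_rot: [3.14, -0.005, 0.024]
wrist_force: [0.3, -0.6, 0.0]
gripper_width: 0.0321
```

```bash
python3 - <<'E'
from h import *
st()
plan(([.490,-.051,.085],rotdown(-90)),([.490,-.051,.030],rotdown(-90)))
E
```

```text
clk 15.2 pos [ 0.6163 -0.3058  0.104 ] psi -90.2 z [ 0.015 -0.001 -1.   ] F [ 0.3 -0.6  0. ] w 0.0321 j [ 0.51  0.75 -0.17  1.52  0.14  0.87 -1.28]
t [-127.0, -254.0, 17.0] w [0.001, -0.015, -0.003] rows 6.8
t [-128.0, -254.0, 72.0] w [0.001, -0.015, -0.003] rows 1.3
```

>>> send_rows(
  motion=[
    [[-18,-36,2,0,0,0,0.2],[-36,-72,5,0,0,0,0.2],[-54,-108,7,0,0,0,0.2],[-72,-144,10,0,0,0,0.2],[-90,-180,12,0,0,0,0.2],[-108,-216,15,0,0,0,0.2],[-126,-248,17,0,0,0,0.2],[-127,-254,17,0,0,0,0.2]],
  ],
)

```text
clock: 15.92
position: [0.4856, -0.0454, 0.0835]
tcp_rot: [-3.14, -0.007, -0.015]
wrist_force: [0.1, 1.4, -0.5]
gripper_width: 0.032
```

```bash
python3 - <<'E'
from h import *
st();snap('top');d=snap('wrist','w14');st()
plan(([.490,-.051,.0145],rotdown(-90)))
E
```

```text
clk 15.9 pos [ 0.4856 -0.0454  0.0835] psi -89.8 z [ 0.01   0.001 -1.   ] F [ 0.1  1.4 -0.5] w 0.0320 j [ 0.15  0.51 -0.18  2.06  0.16  0.57 -1.71]
clk 16.0 pos [ 0.4894 -0.0495  0.0843] psi -89.9 z [ 0.014 -0.001 -1.   ] F [ 0.3 -0.3 -0.5] w 0.0319 j [ 0.15  0.52 -0.18  2.06  0.16  0.57 -1.71]
t [-0.0, 1.0, 70.0] w [0.001, -0.014, 0.001] rows 1.7
```

View pics/w14.png

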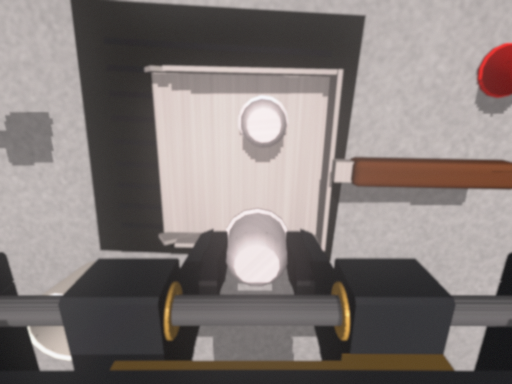

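>>> send_rows(
  motion=[
    [[0,1,30,0,-0.01,0,0.2],[0,1,55,0,-0.014,0,0.2],[0,1,68,0,-0.014,0,0.2],[0,1,70,0,-0.014,0,0.2],[0,1,70,0,-0.014,0,0.5],[0,1,70,0,-0.014,0,0.5],[0,1,50,0,-0.014,0,0.5],[0,1,10,0,-0.014,0,0.5]],
  ],
)

```text
clock: 16.68
position: [0.4873, -0.0508, 0.0729]
tcp_rot: [3.141, 0.001, -0.009]
wrist_force: [0.4, -0.5, 0.9]
gripper_width: 0.0442
```

```bash
python3 - <<'E'
from h import *
st()
plan(([.49,-.051,.1],rotdown(-90)),([.470,-.30,.1],rotdown(-90)),([.510,-.410,.1],rotdown(-90)))
E
```

```text
clk 16.7 pos [ 0.4873 -0.0508  0.0729] psi -90.0 z [-0.006 -0.    -1.   ] F [ 0.4 -0.5  0.9] w 0.0442 j [ 0.15  0.54 -0.17  2.05  0.17  0.57 -1.71]
t [3.0, 0.0, -27.0] w [0.0, 0.006, 0.001] rows 0.7
t [-18.0, 249.0, -27.0] w [0.0, 0.006, 0.001] rows 6.0
t [22.0, 359.0, -27.0] w [0.0, 0.006, 0.001] rows 2.8
```

>>> send_rows(
  motion=[
    [[3,20,-30,0,0,0,0.5],[5,60,-32,0,0.006,0,0.6],[8,100,-32,0,0.006,0,0.7],[10,140,-32,0,0.006,0,0.7],[12,180,-32,0,0.006,0,0.7],[14,220,-32,0,0.006,0,0.7],[16,260,-32,0,0.006,0,0.7],[18,300,-32,0,0.006,0,0.7]],
  ],
)

```text
clock: 17.35
position: [0.5054, -0.3537, 0.1064]
tcp_rot: [3.14, -0.0, 0.003]
wrist_force: [0.5, 0.6, -1.0]
gripper_width: 0.062
```

```bash
python3 - <<'E'
from h import *
st();d=snap('wrist','w15');st()
plan(([.510,-.410,.1],rotdown(-90)))
E
```

```text
clk 17.4 pos [ 0.5054 -0.3537  0.1064] psi -90.0 z [ 0.002 -0.002 -1.   ] F [ 0.5  0.6 -1. ] w 0.0620 j [ 0.65  0.65 -0.16  1.72  0.14  0.79 -1.15]
clk 17.4 pos [ 0.5038 -0.3644  0.1068] psi -90.5 z [ 0.002 -0.009 -1.   ] F [-0.4 -7.1  1.9] w 0.0615 j [ 0.66  0.65 -0.15  1.71  0.14  0.79 -1.14]
t [7.0, 45.0, 7.0] w [0.009, -0.002, -0.009] rows 1.1
```

View pics/w15.png

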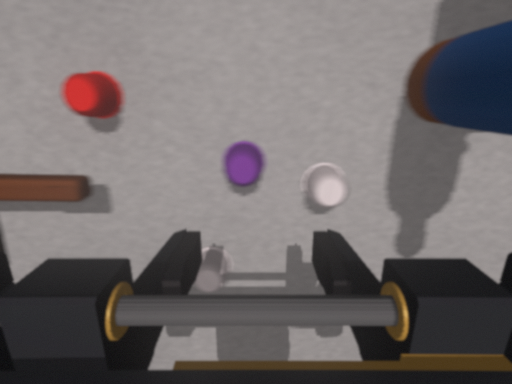

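>>> send_rows(
  motion=[
    [[7,30,7,0,0,0,0.7],[7,45,7,0,0,0,0.7],[7,45,7,0,0,0,0.7]],
  ],
)

```text
clock: 17.65
position: [0.5086, -0.4159, 0.1013]
tcp_rot: [3.128, -0.025, 0.005]
wrist_force: [-2.3, -0.1, 0.5]
gripper_width: 0.0618
```

```bash
python3 - <<'E'
from h import *
snap('top');d=snap('wrist','w16');st()
plan(([.510,-.410,.007],rotdown(-90)))
print(proj(d,[[.510,-.41,0],[.51,-.41,.03]]))
E
```

```text
clk 17.8 pos [ 0.5101 -0.4101  0.101 ] psi -90.6 z [ 0.003 -0.009 -1.   ] F [ 0.3 -0.4  0.8] w 0.0616 j [ 0.71  0.71 -0.15  1.62  0.14  0.82 -1.08]
t [-0.0, -1.0, 94.0] w [0.009, -0.003, -0.011] rows 2.3
[[253.72106184 188.9583149 ]
 [253.78685089 200.50258642]]
```

View pics/w16.png

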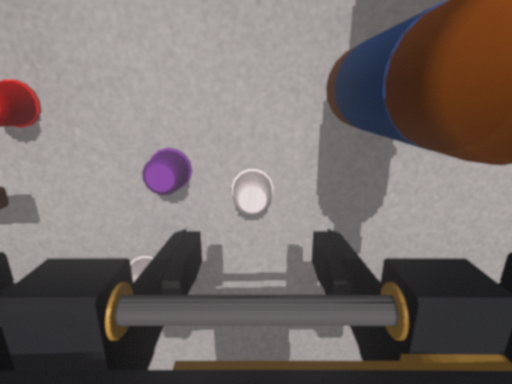

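>>> send_rows(
  motion=[
    [[0,-1,35,0,0,0,0.7],[0,-1,70,0,0,-0.01,0.7],[0,-1,93,0,0,-0.01,0.7],[0,-1,93,0,0,-0.01,0.2],[0,-1,93,0,0,-0.01,0.2],[0,-1,93,0,0,-0.01,0.2],[0,-1,93,0,0,-0.01,0.2],[0,-1,93,0,0,-0.01,0.2]],
  ],
)

```text
clock: 18.42
position: [0.5118, -0.4106, 0.0102]
tcp_rot: [3.13, -0.001, 0.009]
wrist_force: [0.1, 0.5, 5.5]
gripper_width: 0.0324
```

>>> send_rows(
  motion=[
    [[0,0,0,0,0,0,0.2],[0,0,0,0,0,0,0.2],[0,0,-35,0,0,0,0.2],[0,0,-75,0,0,0,0.2],[0,0,-90,0,0,0,0.2],[0,0,-90,0,0,0,0.2]],
  ],
)

```text
clock: 18.92
position: [0.5139, -0.4116, 0.1053]
tcp_rot: [3.125, -0.002, 0.02]
wrist_force: [0.1, -0.8, 0.4]
gripper_width: 0.032
```

```bash
python3 - <<'E'
from h import *
st();d=snap('top','top17');st()
im=d['img'];cv2.imwrite('pics/t17.png',cv2.cvtColor(cv2.resize(im[110:260,215:415],None,fx=4,fy=4,interpolation=cv2.INTER_CUBIC),cv2.COLOR_RGB2BGR))
plan(([.55,.008,.1],rotdown(-90)))
E
```

```text
clk 18.9 pos [ 0.5139 -0.4116  0.1053] psi -90.1 z [ 0.013 -0.016 -1.   ] F [ 0.1 -0.8  0.4] w 0.0320 j [ 0.71  0.7  -0.15  1.62  0.15  0.82 -1.08]
clk 19.0 pos [ 0.5126 -0.4107  0.1027] psi -90.1 z [ 0.01  -0.014 -1.   ] F [-0.4  0.7 -0.5] w 0.0318 j [ 0.71  0.7  -0.15  1.62  0.15  0.82 -1.08]
t [37.0, -419.0, -3.0] w [0.014, -0.01, -0.001] rows 10.1
```

View pics/t17.png

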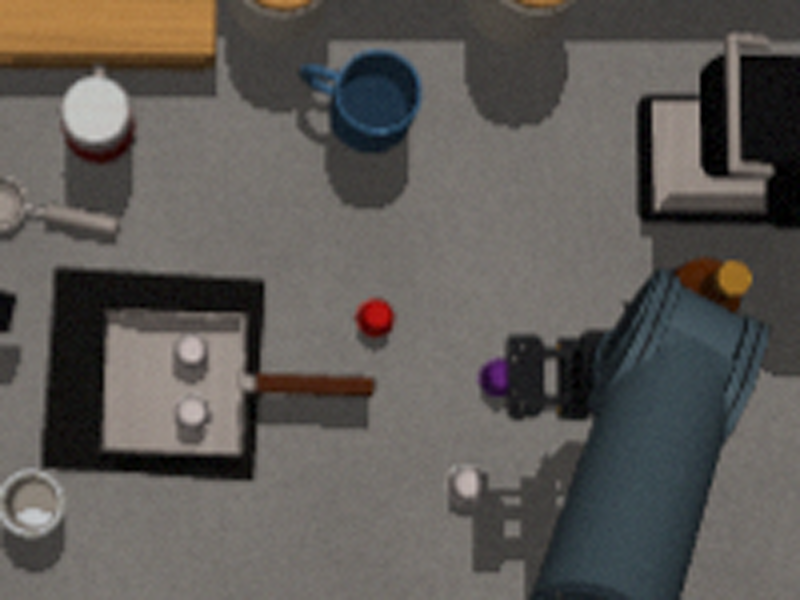

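>>> send_rows(
  motion=[
    [[4,-42,0,0,0,0,0.2],[8,-84,0,0,0,0,0.2],[12,-126,0,0,0,0,0.2],[16,-168,0,0,0,0,0.2],[20,-210,0,0.014,-0.01,0,0.2],[24,-252,0,0.014,-0.01,0,0.2],[27,-294,0,0.014,-0.01,0,0.2],[30,-335,0,0.014,-0.01,0,0.2]],
  ],
)

```text
clock: 19.63
position: [0.5414, -0.0763, 0.0969]
tcp_rot: [-3.141, 0.002, 0.004]
wrist_force: [0.1, 0.3, -0.1]
gripper_width: 0.0322
```

```bash
python3 - <<'E'
from h import *
st()
plan(([.55,.008,.08],rotdown(-90)),([.55,.008,.04],rotdown(-90)))
E
```

```text
clk 19.6 pos [ 0.5414 -0.0763  0.0969] psi -90.1 z [-0.003  0.    -1.   ] F [ 0.1  0.3 -0.1] w 0.0322 j [ 0.19  0.57 -0.17  1.9   0.15  0.68 -1.64]
t [9.0, -84.0, 17.0] w [-0.0, 0.003, -0.001] rows 2.1
t [9.0, -84.0, 57.0] w [-0.0, 0.003, -0.001] rows 1.0
```

>>> send_rows(
  motion=[
    [[4,-40,0,0,0,0,0.2],[9,-76,0,0,0,0,0.2],[9,-84,10,0,0,0,0.2],[9,-84,25,0,0,0,0.2],[9,-84,40,0,0,0,0.2],[9,-84,50,0,0,0,0.2],[9,-84,50,0,0,0,0.2]],
  ],
)

```text
clock: 20.22
position: [0.5479, 0.0071, 0.0439]
tcp_rot: [3.141, -0.003, -0.013]
wrist_force: [-0.4, -0.1, -0.4]
gripper_width: 0.0324
```

```bash
python3 - <<'E'
from h import *
snap('top');d=snap('wrist','w18');st()
plan(([.55,.008,.0145],rotdown(-90)))
E
```

```text
clk 20.3 pos [0.5498 0.0071 0.0462] psi -90.1 z [-0.004 -0.    -1.   ] F [-0.4  0.6 -0.7] w 0.0321 j [ 0.03  0.66 -0.16  1.91  0.17  0.59 -1.82]
t [0.0, -1.0, 32.0] w [0.0, 0.004, -0.002] rows 0.8
```

View pics/w18.png

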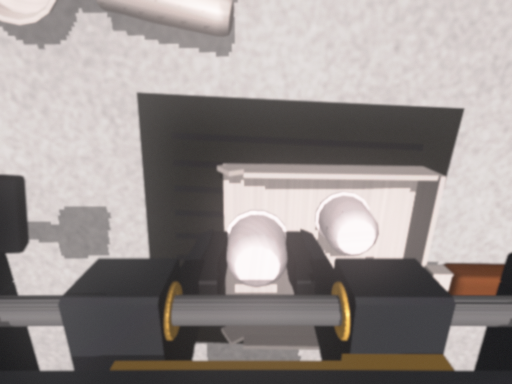

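>>> send_rows(
  motion=[
    [[0,-3,15,0,0,0,0.2],[0,-3,27,0,0,0,0.2],[0,-3,32,0,0,0,0.2],[0,-3,32,0,0,0,0.44],[0,-3,32,0,0,0,0.44],[0,-3,15,0,0,0,0.44],[0,-3,-20,0,0,0,0.44],[0,-3,-55,0,0,0,0.44]],
  ],
)

```text
clock: 20.98
position: [0.5489, 0.0099, 0.1017]
tcp_rot: [3.141, -0.003, -0.011]
wrist_force: [1.1, -1.3, -0.6]
gripper_width: 0.0384
```

```bash
python3 - <<'E'
from h import *
snap('top');d=snap('wrist','w19');st()
plan(([.427,-.308,.1],rotdown(-90)))
E
```

```text
clk 21.1 pos [0.554  0.0102 0.1066] psi -90.1 z [ 0.005  0.    -1.   ] F [ 0.4 -0.2 -0.2] w 0.0385 j [ 0.04  0.56 -0.18  1.89  0.15  0.7  -1.8 ]
t [-126.0, 319.0, 6.0] w [-0.0, -0.005, -0.003] rows 8.2
```

View pics/w19.png

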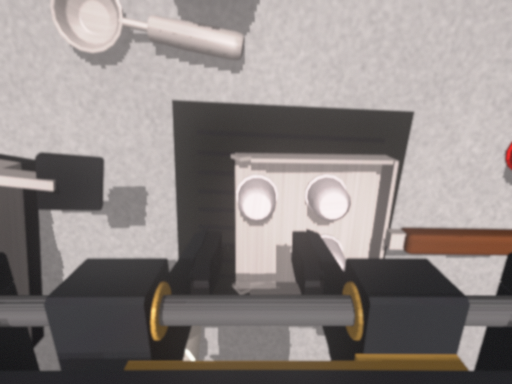

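>>> send_rows(
  motion=[
    [[-15,40,3,0,0,0,0.6],[-30,79,6,0,0,0,0.7],[-45,118,6,0,0,0,0.7],[-60,156,6,0,0,0,0.7],[-75,194,6,0,0,0,0.7],[-90,232,6,0,0,0,0.7],[-105,270,6,0,0,0,0.7],[-120,305,6,0,0,0,0.7]],
  ],
)

```text
clock: 21.75
position: [0.4318, -0.2969, 0.0999]
tcp_rot: [3.141, -0.005, 0.008]
wrist_force: [0.3, -1.0, -0.4]
gripper_width: 0.062
```

>>> send_rows(
  motion=[
    [[-5,15,0,0,0,0,0.7],[-5,15,0,0,0,0,0.7],[-5,15,0,0,0,0,0.7]],
  ],
)

```text
clock: 22.0
position: [0.426, -0.3127, 0.0997]
tcp_rot: [3.141, -0.01, 0.008]
wrist_force: [0.1, 0.4, -0.1]
gripper_width: 0.0616
```

```bash
python3 - <<'E'
from h import *
snap('top');d=snap('wrist','w20');st()
plan(([.427,-.308,.007],rotdown(-90)))
print(proj(d,[[.427,-.308,0],[.427,-.308,.03]]))
E
```

```text
clk 22.1 pos [ 0.4274 -0.3103  0.0997] psi -90.1 z [ 0.006  0.001 -1.   ] F [-0.2  0.6  0.4] w 0.0618 j [ 0.68  0.54 -0.17  1.95  0.14  0.66 -1.15]
t [-1.0, -2.0, 93.0] w [-0.001, -0.006, -0.002] rows 2.2
[[254.47898857 190.25273194]
 [254.18301636 201.93497293]]
```

View pics/w20.png

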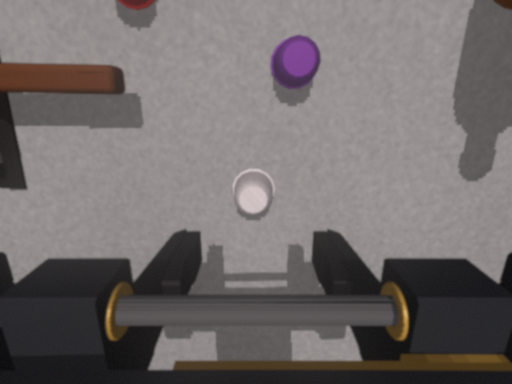

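>>> send_rows(
  motion=[
    [[-1,-2,35,0,0,0,0.7],[-1,-2,70,0,0,0,0.7],[-1,-2,92,0,0,0,0.7],[-1,-2,92,0,0,0,0.2],[-1,-2,92,0,0,0,0.2],[-1,-2,92,0,0,0,0.2],[-1,-2,92,0,0,0,0.2],[-1,-2,92,0,0,0,0.2]],
  ],
)

```text
clock: 22.77
position: [0.4282, -0.3087, 0.0093]
tcp_rot: [3.141, -0.002, 0.013]
wrist_force: [0.2, 0.9, 3.4]
gripper_width: 0.0325
```

>>> send_rows(
  motion=[
    [[0,0,0,0,0,0,0.2],[0,0,0,0,0,0,0.2],[0,0,-35,0,0,0,0.2],[0,0,-75,0,0,0,0.2],[0,0,-90,0,0,0,0.2],[0,0,-90,0,0,0,0.2]],
  ],
)

```text
clock: 23.27
position: [0.4298, -0.3104, 0.1034]
tcp_rot: [3.137, -0.003, 0.022]
wrist_force: [0.8, -0.1, -0.9]
gripper_width: 0.0321
```

```bash
python3 - <<'E'
from h import *
snap('top');st()
plan(([.49,.010,.1],rotdown(-90)))
E
```

```text
clk 23.3 pos [ 0.4286 -0.3097  0.1013] psi -90.1 z [ 0.012 -0.003 -1.   ] F [-0.4 -0.1 -1.1] w 0.0320 j [ 0.68  0.53 -0.17  1.96  0.14  0.65 -1.15]
t [61.0, -320.0, 1.0] w [0.003, -0.012, -0.002] rows 7.8
```

>>> send_rows(
  motion=[
    [[8,-40,0,0,0,0,0.2],[16,-80,0,0,0,0,0.2],[24,-120,0,0,-0.012,0,0.2],[32,-160,0,0,-0.012,0,0.2],[40,-200,0,0,-0.012,0,0.2],[48,-240,0,0,-0.012,0,0.2],[56,-280,0,0,-0.012,0,0.2],[61,-315,0,0,-0.012,0,0.2]],
  ],
)

```text
clock: 23.98
position: [0.4897, 0.0081, 0.0999]
tcp_rot: [3.139, -0.001, -0.003]
wrist_force: [1.2, 0.5, -0.0]
gripper_width: 0.0322
```

```bash
python3 - <<'E'
from h import *
st()
plan(([.49,.010,.045],rotdown(-90)))
E
```

```text
clk 24.0 pos [0.4897 0.0081 0.0999] psi -90.0 z [-0.002 -0.003 -1.   ] F [ 1.2  0.5 -0. ] w 0.0322 j [ 0.04  0.49 -0.19  2.04  0.16  0.62 -1.82]
t [0.0, -2.0, 55.0] w [0.003, 0.002, -0.001] rows 1.3
```

>>> send_rows(
  motion=[
    [[0,-2,20,0,0,0,0.2],[0,-2,40,0,0,0,0.2],[0,-2,55,0,0,0,0.2],[0,-2,55,0,0,0,0.2]],
  ],
)

```text
clock: 24.32
position: [0.4864, 0.0101, 0.0415]
tcp_rot: [3.139, 0.001, -0.014]
wrist_force: [-1.4, -0.7, -0.1]
gripper_width: 0.0324
```

```bash
python3 - <<'E'
from h import *
snap('top');d=snap('wrist','w21');st()
plan(([.49,.010,.0145],rotdown(-90)))
E
```

```text
clk 24.4 pos [0.4885 0.0098 0.0441] psi -90.0 z [-0.005 -0.003 -1.   ] F [-0.3 -1.1  0.4] w 0.0320 j [ 0.02  0.6  -0.16  2.06  0.19  0.5  -1.86]
t [2.0, -0.0, 30.0] w [0.003, 0.005, -0.001] rows 0.7
```

View pics/w21.png

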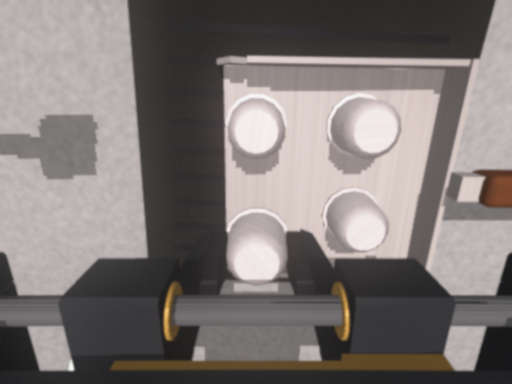

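>>> send_rows(
  motion=[
    [[2,-1,15,0,0,0,0.2],[2,-1,27,0,0,0,0.2],[2,-1,30,0,0,0,0.2],[2,-1,30,0,0,0,0.44],[2,-1,30,0,0,0,0.44],[2,-1,10,0,0,0,0.44],[2,-1,-25,0,0,0,0.44],[2,-1,-65,0,0,0,0.44]],
  ],
)

```text
clock: 25.08
position: [0.489, 0.0108, 0.1092]
tcp_rot: [3.139, -0.001, -0.013]
wrist_force: [1.6, 0.2, 0.8]
gripper_width: 0.039
```

```bash
python3 - <<'E'
from h import *
snap('top');d=snap('wrist','w22');st()
plan(([.519,-.1,.16],rotdown(-45)),([.519,-.135,.16],rotdown(-0.7)))
E
```

```text
clk 25.2 pos [0.4946 0.0111 0.1146] psi -90.1 z [ 0.005 -0.002 -1.   ] F [ 1.3  0.2 -0. ] w 0.0388 j [ 0.05  0.47 -0.2   2.03  0.15  0.65 -1.83]
t [25.0, 111.0, -45.0] w [0.004, -0.004, -0.787] rows 6.3
t [25.0, 146.0, -45.0] w [0.006, -0.003, -1.56] rows 6.2
```

View pics/w22.png

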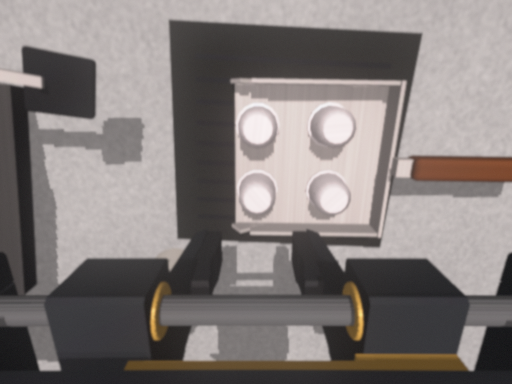

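```bash
python3 - <<'E'
from h import *
d=snap('wrist');st()
for p in [(420,168.5),(505,169)]: print(ray(d,p,.045))
for p in [(236,81),(404,81),(383,235),(237,230)]: print(ray(d,p,.026))
u=rotdown(-.7,15)
plan(([.519,-.06,.18],rotdown(-45)),([.519,-.124,.12],u),([.519,-.124,.017],u))
E
```

```text
clk 25.2 pos [0.4931 0.0109 0.1122] psi -90.1 z [ 0.002 -0.002 -1.   ] F [-0.2 -0.  -0.9] w 0.0388 j [ 0.05  0.47 -0.2   2.03  0.15  0.65 -1.83]
[ 0.52136453 -0.11070701  0.045     ]
[ 0.52085633 -0.17413408  0.045     ]
[0.58422991 0.02754907 0.026     ]
[ 0.58398393 -0.09822025  0.026     ]
[ 0.45675552 -0.09915031  0.026     ]
[0.46169055 0.02934869 0.026     ]
t [26.0, 71.0, -68.0] w [0.003, -0.001, -0.787] rows 6.3
t [26.0, 135.0, -7.0] w [0.208, 0.207, -1.55] rows 6.5
t [26.0, 135.0, 96.0] w [0.208, 0.207, -1.55] rows 2.5
```

>>> send_rows(
  motion=[
    [[10,20,-40,0,0,-0.12,0.7],[20,40,-68,0,0,-0.24,0.7],[26,60,-68,0,0,-0.36,0.7],[26,80,-68,0,0,-0.48,0.7],[26,100,-68,0,0,-0.6,0.7],[26,115,-68,0,0,-0.72,0.7],[26,130,-68,0,0,-0.84,0.7],[26,135,-60,0,0,-0.96,0.7]],
  ],
)

```text
clock: 25.9
position: [0.5186, -0.127, 0.1727]
tcp_rot: [2.782, 1.451, 0.0]
wrist_force: [-0.1, -1.0, -0.7]
gripper_width: 0.0618
```

```bash
python3 - <<'E'
from h import *
st()
u=rotdown(-.7,15)
plan(([.520,-.124,.12],u))
E
```

```text
clk 25.9 pos [ 0.5186 -0.127   0.1727] psi -34.9 z [ 0.002 -0.004 -1.   ] F [-0.1 -1.  -0.7] w 0.0618 j [ 0.47  0.46 -0.4   1.89  0.24  0.84 -0.66]
t [3.0, -1.0, 53.0] w [0.082, 0.257, -0.593] rows 5.2
```

>>> send_rows(
  motion=[
    [[3,-1,10,0.015,0.05,-0.12,0.7],[3,-1,20,0.03,0.1,-0.24,0.7],[3,-1,35,0.05,0.15,-0.36,0.7],[3,-1,50,0.065,0.2,-0.48,0.7],[3,-1,53,0.08,0.257,-0.593,0.7],[3,-1,53,0.082,0.257,-0.593,0.7],[3,-1,53,0.082,0.257,-0.593,0.7],[3,-1,53,0.082,0.257,-0.593,0.7]],
  ],
)

```text
clock: 26.57
position: [0.519, -0.1241, 0.1189]
tcp_rot: [-2.096, -2.066, -0.275]
wrist_force: [0.9, 0.4, 0.1]
gripper_width: 0.0619
```

```bash
python3 - <<'E'
from h import *
snap('top');d=snap('wrist','w23');st()
u=rotdown(-.7,15)
plan(([.520,-.124,.06],u),([.520,-.124,.017],u))
print(proj(d,[[.52,-.124,.045],[.52,-.18,.045]]))
E
```

```text
clk 26.7 pos [ 0.5194 -0.1234  0.1197] psi -0.7 z [ 0.002  0.259 -0.966] F [ 0.8  0.4 -0.2] w 0.0615 j [ 0.78  0.65 -0.65  1.85  0.17  0.81  0.1 ]
t [-16.0, 1.0, 57.0] w [-0.001, 0.0, -0.0] rows 1.4
t [-27.0, 1.0, 99.0] w [-0.001, 0.0, -0.0] rows 1.0
[[258.12067492 225.84036847]
 [258.97034423 293.88977116]]
```

View pics/w23.png

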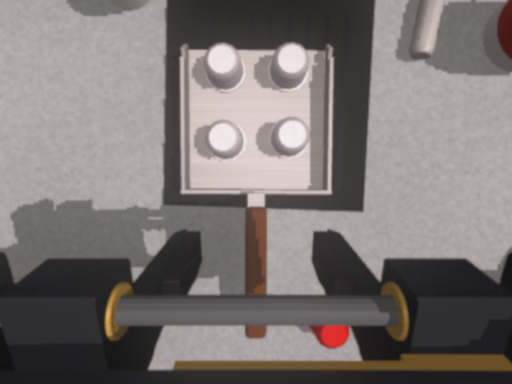

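>>> send_rows(
  motion=[
    [[-9,1,33,0,0,0,0.7],[-18,1,66,0,0,0,0.7],[-25,1,90,0,0,0,0.7],[-27,1,99,0,0,0,0.7],[-27,1,99,0,0,0,0.5],[-27,1,99,0,0,0,0.3],[-27,1,99,0,0,0,0],[-27,1,99,0,0,0,0]],
  ],
  grip_force=60,
)

```text
clock: 27.33
position: [0.5217, -0.1241, 0.0187]
tcp_rot: [-2.097, -2.071, -0.277]
wrist_force: [0.3, 0.1, -0.7]
gripper_width: 0.0368
```

>>> send_rows(
  motion=[
    [[0,0,0,0,0,0,0],[0,0,0,0,0,0,0],[0,0,0,0,0,0,0]],
  ],
)

```text
clock: 27.58
position: [0.5218, -0.1244, 0.0194]
tcp_rot: [-2.097, -2.072, -0.277]
wrist_force: [-3.0, -0.0, 5.8]
gripper_width: 0.0173
```

```bash
python3 - <<'E'
from h import *
snap('top');d=snap('wrist','w24');st()
E
```

```text
clk 27.7 pos [ 0.5217 -0.1244  0.0194] psi -0.7 z [ 0.005  0.257 -0.966] F [-2.  -1.3  6.6] w 0.0172 j [ 0.72  0.81 -0.57  1.86  0.25  0.64  0.07]
```

View pics/w24.png

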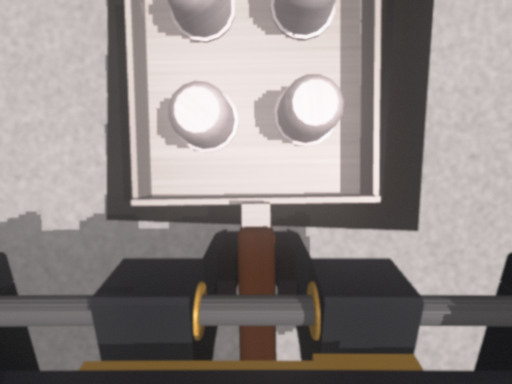

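```bash
cat >> h.py <<'E'
def scoopR(yaw,pitch):
    """yaw deg heading of +x; pitch deg lip-up positive"""
    return R.from_euler('z',yaw,degrees=True)*R.from_euler('y',-pitch,degrees=True)
# grasp calibration
_S0=scoopR(89.3,0); _s0=np.array([.520,-.034,.003])
_T0=rotdown(-.7,15); _t0=np.array([.5205,-.124,.0185])
GR=_S0.inv()*_T0; GP=_S0.inv().apply(_t0-_s0)
def tcp_for(lip,yaw,pitch):
    """lip point (world, on pan floor) -> TCP pose"""
    S=scoopR(yaw,pitch); o=np.array(lip)-S.apply([.065,0,.003])
    return o+S.apply(GP), S*GR
def scoop_now():
    s,p,M=cur(); S=M*GR.inv(); o=p-S.apply(GP)
    e=S.apply([[1,0,0],[0,0,1]])
    print('scoop c',o.round(3),'lip',(o+S.apply([.065,0,.003])).round(3),'heading %.1f pitch %.1f tilt %.1f'%(np.degrees(np.arctan2(e[0,1],e[0,0])),np.degrees(np.arcsin(e[0,2])),np.degrees(np.arccos(e[1,2]))))
E
python3 - <<'E'
from h import *
scoop_now()
plan(tcp_for([.52,.031,.046],89.3,3), tcp_for([.52,.031,.206],89.3,3))
E
```

```text
scoop c [ 0.521 -0.034  0.004] lip [0.522 0.031 0.007] heading 89.3 pitch -0.1 tilt 0.2
t [8.0, -2.0, -30.0] w [0.002, 0.054, 0.0] rows 0.7
t [49.0, -2.0, -185.0] w [0.002, 0.054, 0.0] rows 3.8
```

>>> send_rows(
  motion=[
    [[2,0,-6,0,0.01,0,0],[4,-1,-13,0,0.03,0,0],[7,-1,-22,0,0.045,0,0],[9,-1,-32,0,0.054,0,0],[10,-1,-36,0,0.054,0,0],[10,-1,-36,0,0.054,0,0]],
  ],
)

```text
clock: 28.18
position: [0.5215, -0.1247, 0.058]
tcp_rot: [-2.068, -2.042, -0.331]
wrist_force: [0.2, 0.8, -2.9]
gripper_width: 0.0173
```

```bash
python3 - <<'E'
from h import *
snap('top');d=snap('wrist','w25');st();scoop_now()
d=snap('scene');cv2.imwrite('pics/s25.png',cv2.cvtColor(cv2.resize(d['img'][100:300,150:370],None,fx=3,fy=3,interpolation=cv2.INTER_CUBIC),cv2.COLOR_RGB2BGR))
E
```

```text
clk 28.3 pos [ 0.5207 -0.1241  0.0569] psi -0.7 z [ 0.006  0.309 -0.951] F [ 0.4  0.4 -3.2] w 0.0175 j [ 0.8   0.78 -0.63  1.85  0.2   0.72  0.13]
scoop c [ 0.52  -0.033  0.046] lip [0.521 0.031 0.052] heading 89.3 pitch 3.0 tilt 3.0
```

View pics/w25.png

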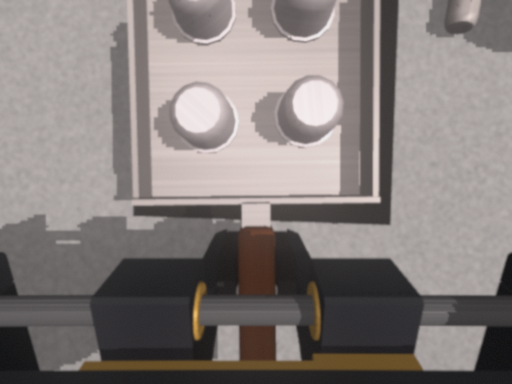

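View pics/s25.png

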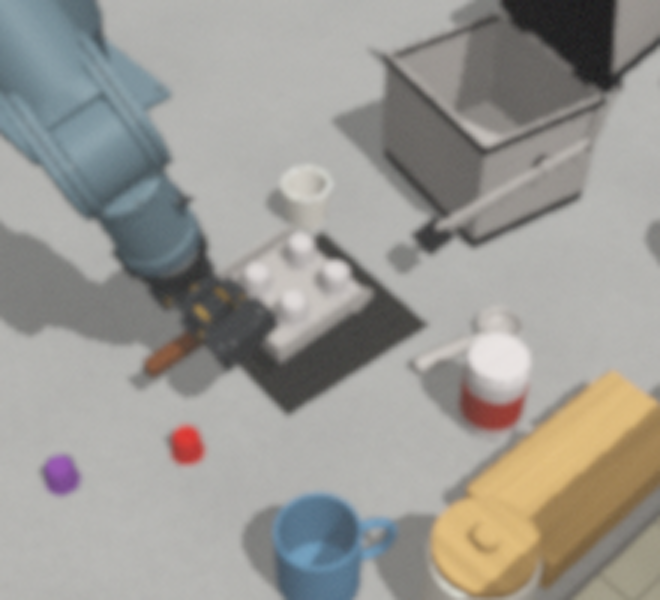

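>>> send_rows(
  motion=[
    [[3,0,-9,0,0,0,0],[9,0,-27,0,0,0,0],[16,0,-49,0,0,0,0],[25,0,-76,0,0,0,0],[34,0,-103,0,0,0,0],[42,0,-130,0,0,0,0],[48,0,-150,0,0,0,0],[52,0,-162,0,0,0,0]],
  ],
)

```text
clock: 29.0
position: [0.5209, -0.1242, 0.2295]
tcp_rot: [-2.066, -2.044, -0.33]
wrist_force: [0.8, 0.5, -3.1]
gripper_width: 0.0174
```

```bash
python3 - <<'E'
from h import *
st();scoop_now()
plan(tcp_for([.51,.16,.24],84,3), tcp_for([.495,.281,.24],79.5,3))
E
```

```text
clk 29.0 pos [ 0.5209 -0.1242  0.2295] psi -0.7 z [ 0.008  0.308 -0.952] F [ 0.8  0.5 -3.1] w 0.0174 j [ 0.89  0.53 -0.76  1.76  0.06  1.03  0.16]
scoop c [ 0.52  -0.033  0.219] lip [0.521 0.031 0.225] heading 89.4 pitch 2.9 tilt 2.9
t [127.0, -27.0, 25.0] w [-0.025, 0.001, 0.09] rows 3.2
t [244.0, -55.0, 63.0] w [-0.049, 0.001, 0.165] rows 3.0
```

>>> send_rows(
  motion=[
    [[6,-1,1,0,0,0,0],[19,-4,4,-0.003,0,0.01,0],[38,-8,8,-0.007,0,0.025,0],[60,-13,12,-0.012,0,0.04,0],[82,-18,16,-0.016,0,0.055,0],[104,-22,20,-0.02,0,0.07,0],[120,-26,24,-0.024,0,0.085,0],[127,-27,25,-0.025,0,0.09,0]],
  ],
)

```text
clock: 29.67
position: [0.4925, 0.0088, 0.2435]
tcp_rot: [-2.159, -1.951, -0.338]
wrist_force: [0.8, -0.1, -3.9]
gripper_width: 0.0176
```

```bash
python3 - <<'E'
from h import *
st();scoop_now()
plan(tcp_for([.495,.271,.24],79.5,3))
E
```

```text
clk 29.7 pos [0.4925 0.0088 0.2435] psi -5.8 z [ 0.028  0.307 -0.951] F [ 0.8 -0.1 -3.9] w 0.0176 j [ 0.76  0.4  -0.82  1.92 -0.03  0.91 -0.09]
scoop c [0.5   0.099 0.233] lip [0.506 0.164 0.239] heading 84.2 pitch 3.0 tilt 3.0
t [101.0, -35.0, 32.0] w [-0.029, 0.0, 0.078] rows 2.7
```

>>> send_rows(
  motion=[
    [[5,-2,2,0,0,0.004,0],[17,-6,6,-0.005,0,0.013,0],[35,-12,11,-0.01,0,0.027,0],[55,-19,17,-0.016,0,0.043,0],[75,-26,24,-0.022,0,0.058,0],[91,-32,29,-0.027,0,0.07,0],[101,-35,32,-0.029,0,0.078,0],[101,-35,32,-0.029,0,0.078,0]],
  ],
)

```text
clock: 30.33
position: [0.4666, 0.1201, 0.2438]
tcp_rot: [-2.241, -1.869, -0.353]
wrist_force: [-0.1, -0.1, -3.5]
gripper_width: 0.0178
```

```bash
python3 - <<'E'
from h import *
snap('top');st();scoop_now()
d=snap('scene');cv2.imwrite('pics/s26.png',cv2.cvtColor(cv2.resize(d['img'][50:250,200:400],None,fx=3,fy=3,interpolation=cv2.INTER_CUBIC),cv2.COLOR_RGB2BGR))
d=snap('wrist','w26')
E
```

```text
clk 30.4 pos [0.4673 0.1183 0.2437] psi -10.4 z [ 0.055  0.303 -0.951] F [-0.3 -0.2 -3.4] w 0.0173 j [ 0.59  0.32 -0.85  2.02 -0.07  0.78 -0.36]
scoop c [0.482 0.208 0.233] lip [0.494 0.272 0.239] heading 79.6 pitch 3.0 tilt 3.0
```

View pics/s26.png

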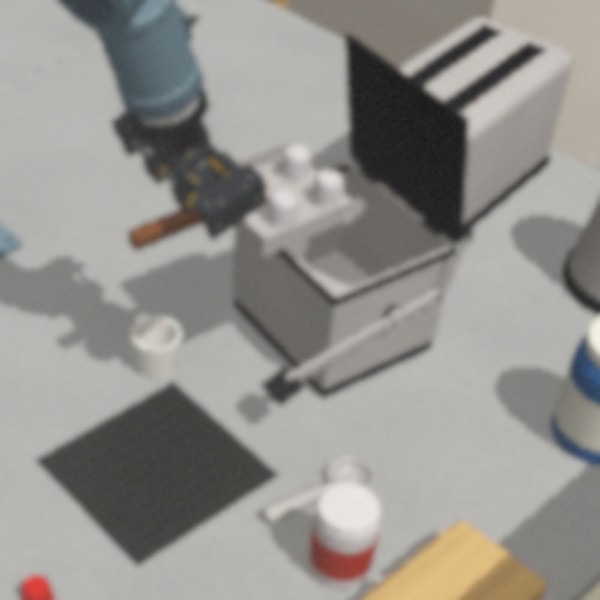

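View pics/w26.png

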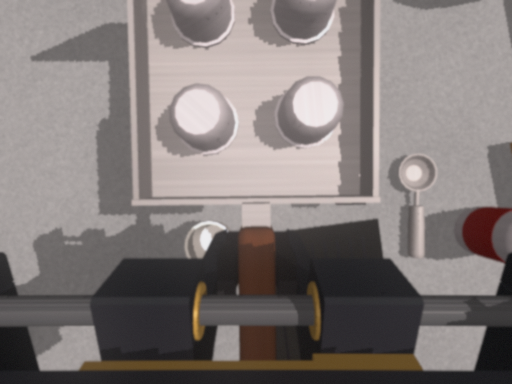

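```bash
python3 - <<'E'
from h import *
L=lambda z,b:[.497+b*.182,.301+b*.983,z]
plan(*[tcp_for(L(z,b),79.5,p) for z,b,p in [(.235,-.03,0),(.23,-.032,-5),(.225,-.034,-10),(.22,-.036,-15),(.215,-.038,-20),(.21,-.04,-25),(.205,-.04,-30),(.20,-.04,-35),(.20,-.04,-40),(.20,-.04,-45),(.2,-.04,-50),(.2,-.04,-55)]])
E
```

```text
t [3.0, -4.0, -3.0] w [-0.0, -0.051, -0.001] rows 0.4
t [5.0, -4.0, -11.0] w [-0.0, -0.139, -0.001] rows 0.7
t [8.0, -4.0, -19.0] w [-0.0, -0.226, -0.001] rows 0.7
t [13.0, -4.0, -26.0] w [-0.0, -0.313, -0.001] rows 0.7
t [18.0, -4.0, -32.0] w [-0.001, -0.401, -0.001] rows 0.7
t [24.0, -4.0, -38.0] w [-0.001, -0.488, -0.001] rows 0.7
t [33.0, -4.0, -41.0] w [-0.001, -0.575, -0.001] rows 0.7
t [42.0, -4.0, -44.0] w [-0.001, -0.662, -0.001] rows 0.7
t [54.0, -4.0, -51.0] w [-0.001, -0.75, -0.001] rows 0.7
t [67.0, -4.0, -57.0] w [-0.001, -0.837, -0.001] rows 0.7
t [79.0, -4.0, -62.0] w [-0.001, -0.924, -0.001] rows 0.7
t [92.0, -4.0, -65.0] w [-0.001, -1.011, -0.001] rows 0.7
```

>>> send_rows(
  motion=[
    [[3,-4,-3,0,-0.051,0,0],[5,-4,-11,0,-0.139,0,0],[8,-4,-19,0,-0.226,0,0],[13,-4,-26,0,-0.313,0,0],[18,-4,-32,0,-0.401,0,0],[24,-4,-38,0,-0.488,0,0],[33,-4,-41,0,-0.575,0,0],[42,-4,-44,0,-0.662,0,0]],
  ],
)

```text
clock: 31.15
position: [0.4702, 0.1425, 0.299]
tcp_rot: [2.226, 1.843, -0.396]
wrist_force: [0.6, 0.8, -2.9]
gripper_width: 0.0171
```

```bash
python3 - <<'E'
from h import *
st();scoop_now()
d=snap('wrist','w27')
L=lambda z,b:[.497+b*.182,.301+b*.983,z]
plan(*[tcp_for(L(z,b),79.5,p) for z,b,p in [(.20,-.04,-40),(.20,-.04,-45),(.2,-.04,-50),(.2,-.04,-55),(.2,-.04,-60)]])
E
```

```text
clk 31.1 pos [0.4702 0.1425 0.299 ] psi -10.8 z [-0.064 -0.34  -0.938] F [ 0.6  0.8 -2.9] w 0.0171 j [-0.03  0.41 -0.69  1.73  0.48  1.41 -1.05]
scoop c [0.481 0.206 0.234] lip [0.491 0.26  0.199] heading 79.2 pitch -35.2 tilt 35.2
t [1.0, 1.0, -12.0] w [-0.0, -0.083, 0.003] rows 0.7
t [7.0, 1.0, -24.0] w [0.0, -0.17, 0.003] rows 0.7
t [15.0, 1.0, -35.0] w [0.0, -0.257, 0.003] rows 0.7
t [23.0, 1.0, -46.0] w [0.0, -0.344, 0.003] rows 0.7
t [32.0, 1.0, -56.0] w [0.0, -0.432, 0.003] rows 0.7
```

View pics/w27.png

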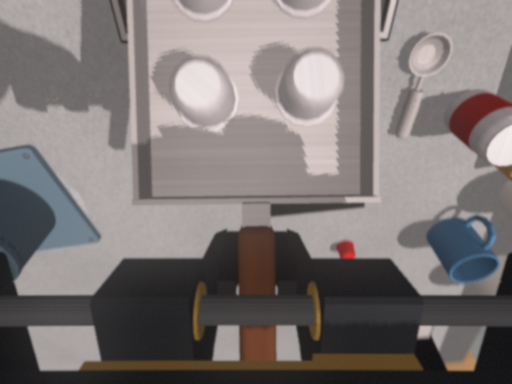

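Capsules have begun sliding towards the lip. Continue the tilt and hold.

>>> send_rows(
  motion=[
    [[1,1,-12,0,-0.083,0,0],[7,1,-24,0,-0.17,0,0],[15,1,-35,0,-0.257,0,0],[15,1,-35,0,-0.257,0,0],[15,1,-35,0,-0.257,0,0],[15,1,-35,0,-0.257,0,0],[15,1,-35,0,-0.257,0,0],[15,1,-35,0,-0.257,0,0]],
  ],
)

```text
clock: 31.87
position: [0.4757, 0.1714, 0.3265]
tcp_rot: [2.059, 1.713, -0.649]
wrist_force: [-0.7, -0.1, -1.9]
gripper_width: 0.0174
```

```bash
python3 - <<'E'
from h import *
d=snap('wrist','w28');snap('top','top28');st();scoop_now()
d=snap('scene');cv2.imwrite('pics/s28.png',cv2.cvtColor(cv2.resize(d['img'][50:250,200:400],None,fx=3,fy=3,interpolation=cv2.INTER_CUBIC),cv2.COLOR_RGB2BGR))
E
```

```text
clk 32.0 pos [0.4755 0.172  0.3266] psi -10.4 z [-0.104 -0.564 -0.819] F [ 0.2  0.5 -1.4] w 0.0174 j [-0.24  0.54 -0.64  1.56  0.59  1.72 -1.17]
scoop c [0.482 0.218 0.248] lip [0.49  0.261 0.2  ] heading 79.6 pitch -50.0 tilt 50.0
```

View pics/w28.png

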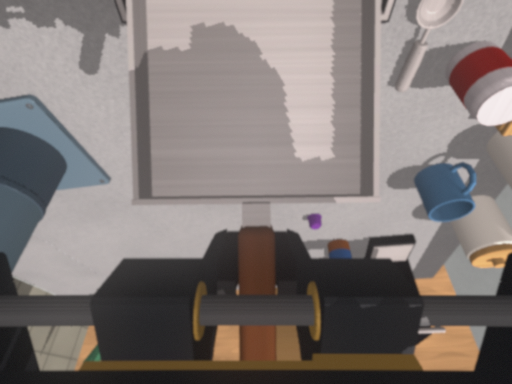

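View pics/s28.png

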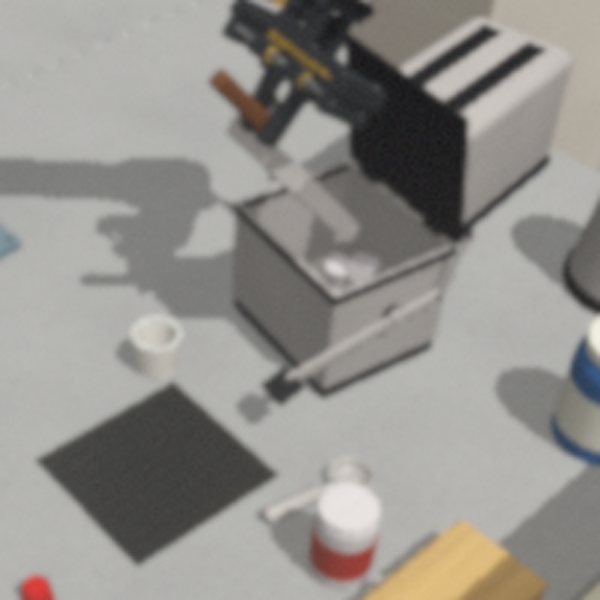

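```bash
python3 - <<'E'
from h import *
L=lambda z,b:[.497+b*.182,.301+b*.983,z]
plan(*[tcp_for(L(z,b),79.5,p) for z,b,p in [(.22,-.05,-43),(.24,-.055,-36),(.25,-.06,-29),(.25,-.06,-22),(.25,-.06,-15),(.25,-.06,-8),(.25,-.06,0)]])
E
```

```text
t [-25.0, -1.0, 7.0] w [0.0, 0.122, 0.002] rows 1.0
t [-43.0, -1.0, 12.0] w [0.0, 0.244, 0.002] rows 1.0
t [-54.0, -1.0, 26.0] w [-0.0, 0.366, 0.002] rows 1.0
t [-52.0, -1.0, 45.0] w [-0.0, 0.488, 0.002] rows 1.0
t [-48.0, -1.0, 63.0] w [-0.0, 0.61, 0.002] rows 1.0
t [-42.0, -1.0, 81.0] w [-0.0, 0.732, 0.002] rows 1.0
t [-32.0, -1.0, 101.0] w [-0.0, 0.872, 0.002] rows 1.1
```

>>> send_rows(
  motion=[
    [[-25,-1,7,0,0.122,0,0],[-43,-1,12,0,0.244,0,0],[-54,-1,26,0,0.366,0,0],[-52,-1,45,0,0.488,0,0],[-48,-1,63,0,0.61,0,0],[-42,-1,81,0,0.732,0,0],[-32,-1,101,0,0.87,0,0],[-32,-1,101,0,0.872,0,0]],
  ],
)

```text
clock: 32.68
position: [0.4564, 0.0825, 0.2581]
tcp_rot: [-2.282, -1.879, -0.294]
wrist_force: [-0.8, -1.6, -2.9]
gripper_width: 0.0174
```

```bash
python3 - <<'E'
from h import *
d=snap('wrist','w29');st();scoop_now()
d=snap('scene');cv2.imwrite('pics/s29.png',cv2.cvtColor(cv2.resize(d['img'][50:250,200:400],None,fx=3,fy=3,interpolation=cv2.INTER_CUBIC),cv2.COLOR_RGB2BGR))
plan(tcp_for([.51,.12,.24],85,0),tcp_for([.525,.045,.2],89,0),tcp_for([.525,.045,.05],89,0))
E
```

```text
clk 32.7 pos [0.4571 0.0846 0.2598] psi -10.9 z [ 0.043  0.254 -0.966] F [-0.1 -0.3 -2.4] w 0.0178 j [ 0.57  0.25 -0.76  2.01 -0.1   0.86 -0.3 ]
scoop c [0.472 0.173 0.244] lip [0.485 0.237 0.247] heading 79.1 pitch -0.1 tilt 0.4
t [-111.0, 62.0, -20.0] w [0.022, 0.002, -0.097] rows 3.1
t [-188.0, 101.0, 0.0] w [0.04, 0.002, -0.165] rows 2.1
t [-226.0, 102.0, 145.0] w [0.04, 0.002, -0.165] rows 3.6
```

View pics/s29.png

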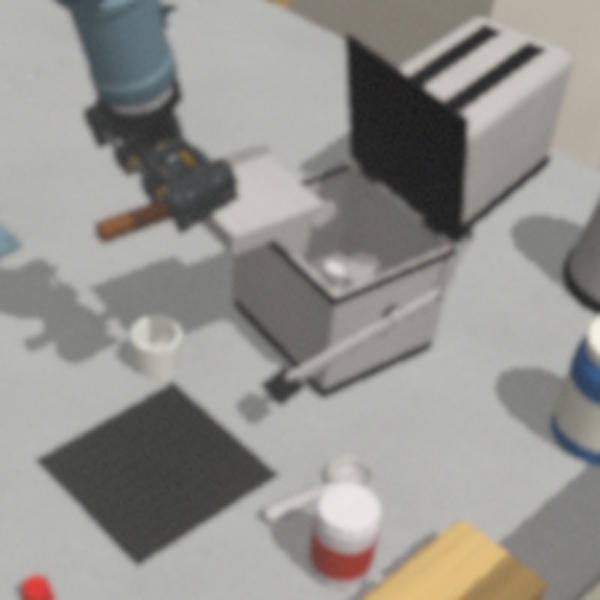

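```bash
python3 - <<'E'
from h import *
plan(tcp_for([.51,.13,.24],84,0),tcp_for([.529,.047,.2],88,0),tcp_for([.529,.047,.05],88,0))
E
```

```text
t [-101.0, 57.0, -18.0] w [0.018, 0.002, -0.08] rows 2.8
t [-186.0, 102.0, 1.0] w [0.036, 0.002, -0.148] rows 2.3
t [-224.0, 103.0, 146.0] w [0.036, 0.002, -0.148] rows 3.6
```

>>> send_rows(
  motion=[
    [[-30,17,-6,0.005,0,-0.02,0],[-65,37,-12,0.01,0,-0.05,0],[-101,57,-18,0.018,0,-0.08,0],[-130,72,-12,0.025,0,-0.1,0],[-160,88,-6,0.03,0,-0.13,0],[-186,102,1,0.036,0,-0.148,0],[-193,102,35,0.036,0,-0.148,0],[-201,102,65,0.036,0,-0.148,0]],
  ],
)

```text
clock: 33.45
position: [0.5281, -0.1069, 0.1468]
tcp_rot: [-2.123, -2.052, -0.278]
wrist_force: [-0.1, 1.2, -1.3]
gripper_width: 0.017
```

```bash
python3 - <<'E'
from h import *
snap('top');st();scoop_now()
plan(tcp_for([.529,.047,.03],88,0),tcp_for([.529,.047,.008],88,0))
E
```

```text
clk 33.5 pos [ 0.5236 -0.1052  0.141 ] psi -1.9 z [ 0.002  0.257 -0.966] F [-4.3  0.1 -5.5] w 0.0173 j [ 0.72  0.6  -0.61  1.85  0.1   0.83  0.09]
scoop c [ 0.525 -0.015  0.125] lip [0.527 0.05  0.128] heading 88.1 pitch -0.1 tilt 0.4
t [-28.0, 2.0, 94.0] w [-0.007, 0.002, 0.001] rows 2.4
t [-34.0, 2.0, 116.0] w [-0.007, 0.002, 0.001] rows 0.5
```

>>> send_rows(
  motion=[
    [[-9,1,30,0,0,0,0],[-18,1,60,0,0,0,0],[-26,2,85,0,0,0,0],[-30,2,100,-0.007,0,0,0],[-31,2,106,-0.007,0,0,0],[-31,2,106,-0.007,0,0,0],[-31,2,106,-0.007,0,0,0]],
  ],
)

```text
clock: 34.08
position: [0.5264, -0.1071, 0.0321]
tcp_rot: [-2.119, -2.052, -0.279]
wrist_force: [0.4, 0.8, -1.4]
gripper_width: 0.0173
```

```bash
python3 - <<'E'
from h import *
snap('top');st();scoop_now();snap('top');scoop_now()
plan(tcp_for([.529,.047,.006],88,0))
E
```

```text
clk 34.1 pos [ 0.5265 -0.1075  0.0324] psi -1.9 z [ 0.011  0.256 -0.967] F [-0.3 -0.6 -1.8] w 0.0175 j [ 0.67  0.77 -0.53  1.88  0.19  0.63  0.07]
scoop c [ 0.528 -0.018  0.017] lip [0.53  0.047 0.019] heading 88.1 pitch -0.2 tilt 0.2
scoop c [ 0.528 -0.018  0.017] lip [0.53  0.047 0.019] heading 88.1 pitch -0.2 tilt 0.3
t [-4.0, -1.0, 13.0] w [0.003, 0.003, 0.002] rows 0.3
```

>>> send_rows(
  motion=[
    [[-1,0,5,0,0.003,0,0],[-3,0,10,0,0.003,0,0],[-3,0,13,0,0.003,0,0],[-4,0,14,0,0.003,0,0],[-4,0,14,0,0.003,0,0]],
  ],
)

```text
clock: 34.6
position: [0.5269, -0.1083, 0.0189]
tcp_rot: [-2.12, -2.05, -0.282]
wrist_force: [-4.1, -1.4, 13.3]
gripper_width: 0.0172
```

```bash
python3 - <<'E'
from h import *
st();scoop_now()
E
```

```text
clk 34.6 pos [ 0.5269 -0.1083  0.0189] psi -2.0 z [ 0.012  0.259 -0.966] F [-4.1 -1.4 13.3] w 0.0172 j [ 0.66  0.8  -0.52  1.87  0.19  0.61  0.07]
scoop c [ 0.528 -0.018  0.003] lip [0.531 0.047 0.006] heading 88.0 pitch 0.0 tilt 0.2
```

Seated on the mat (13 N contact). Release and retreat along the tool axis.

>>> send_rows(
  motion=[
    [[0,0,-1,0,0,0,0.4],[0,0,-1,0,0,0,0.6],[0,0,-1,0,0,0,0.6],[0,0,-1,0,0,0,0.6],[4,0,-16,0,0,0,0.6],[12,0,-45,0,0,0,0.6],[22,0,-80,0,0,0,0.6],[32,0,-120,0,0,0,0.6]],
  ],
)

```text
clock: 35.27
position: [0.5251, -0.1077, 0.1432]
tcp_rot: [-2.118, -2.048, -0.28]
wrist_force: [1.1, 0.3, 0.0]
gripper_width: 0.0531
```

```bash
python3 - <<'E'
from h import *
snap('wrist');d=snap('wrist','w30');st()
print(proj(d,[[.579,.131,.066]]))
u=rotdown(-10.5)
plan(([.575,.05,.2],u),([.579,.130,.14],u),([.579,.130,.08],u))
E
```

```text
clk 35.4 pos [ 0.5303 -0.1089  0.1486] psi -2.0 z [ 0.021  0.256 -0.966] F [0.4 0.7 0.5] w 0.0527 j [ 0.74  0.6  -0.62  1.84  0.1   0.83  0.1 ]
[[307.12003239 -76.45370053]]
t [168.0, 40.0, -8.0] w [-0.007, -0.26, 0.15] rows 4.1
t [230.0, 40.0, 70.0] w [-0.007, -0.26, 0.15] rows 2.4
t [215.0, 40.0, 128.0] w [-0.007, -0.26, 0.15] rows 1.4
```

View pics/w30.png

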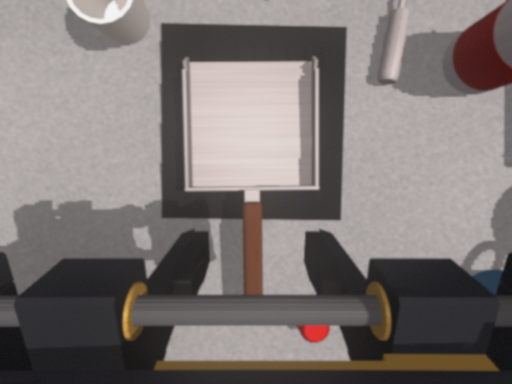

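>>> send_rows(
  motion=[
    [[35,10,-30,0,-0.06,0.03,0.75],[70,20,-30,0,-0.12,0.06,0.75],[105,30,-20,0,-0.18,0.1,0.75],[140,40,-12,0,-0.24,0.15,0.75],[168,40,-8,-0.007,-0.26,0.15,0.75],[200,40,20,-0.007,-0.26,0.15,0.75],[228,40,50,-0.007,-0.26,0.15,0.75],[232,40,60,-0.007,-0.26,0.15,0.75]],
  ],
  grip_force=20,
)

```text
clock: 36.03
position: [0.5759, 0.1373, 0.1482]
tcp_rot: [-2.403, -2.016, -0.0]
wrist_force: [-0.9, 1.3, -0.0]
gripper_width: 0.0661
```

```bash
python3 - <<'E'
from h import *
snap('wrist');d=snap('wrist','w31');st()
print(proj(d,[[.579,.131,.066]]))
u=rotdown(-10.5)
plan(([.579,.130,.1],u),([.579,.130,.046],u))
E
```

```text
clk 36.1 pos [0.5763 0.1315 0.1482] psi -10.2 z [-0.005 -0.    -1.   ] F [-0.6 -0.7  0.3] w 0.0665 j [ 0.04  0.6  -0.47  1.75  0.33  0.88 -0.75]
[[263.07371536 202.96389235]]
t [-1.0, 3.0, 48.0] w [-0.005, 0.001, 0.004] rows 1.2
t [-1.0, 3.0, 102.0] w [-0.005, 0.001, 0.004] rows 1.3
```

View pics/w31.png

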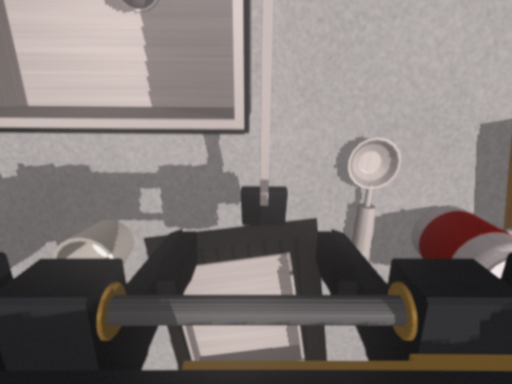

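>>> send_rows(
  motion=[
    [[-1,3,30,0,0,0,0.75],[-1,3,60,0,0,0,0.75],[-1,3,88,0,0,0,0.75],[-1,3,102,0,0,0,0.75],[-1,3,102,0,0,0,0.75],[-1,3,102,0,0,0,0.3],[-1,3,102,0,0,0,0.3],[-1,3,102,0,0,0,0.3]],
  ],
)

```text
clock: 36.8
position: [0.5801, 0.1301, 0.0481]
tcp_rot: [-2.41, -2.013, 0.001]
wrist_force: [0.3, -0.5, 0.1]
gripper_width: 0.0486
```

>>> send_rows(
  motion=[
    [[0,0,0,0,0,0,0.3],[0,0,0,0,0,0,0.3],[0,0,0,0,0,0,0.3],[0,0,0,0,0,0,0.3]],
  ],
)

```text
clock: 37.13
position: [0.5798, 0.1306, 0.0488]
tcp_rot: [-2.41, -2.013, 0.001]
wrist_force: [-2.9, 0.9, 3.7]
gripper_width: 0.0349
```

```bash
python3 - <<'E'
from h import *
snap('top');st()
E
```

```text
clk 37.2 pos [0.5798 0.1306 0.0486] psi -10.3 z [-0.002  0.001 -1.   ] F [-3.1  1.1  4.3] w 0.0352 j [-0.    0.74 -0.41  1.78  0.42  0.71 -0.81]
```

Pinched at 35 mm. Lift ~74 mm in gentle steps.

>>> send_rows(
  motion=[
    [[0,0,-8,0,0,0,0.3],[-1,0,-18,0,0,0,0.3],[-2,0,-28,0,0,0,0.3],[-2,0,-38,0,0,0,0.3],[-2,0,-48,0,0,0,0.3],[-1,0,-57,0,0,0,0.3],[0,0,-64,0,0,0,0.3],[0,0,-69,0,0,0,0.3]],
  ],
)

```text
clock: 37.85
position: [0.5796, 0.1306, 0.1166]
tcp_rot: [-2.409, -2.013, 0.0]
wrist_force: [9.0, 2.8, -34.3]
gripper_width: 0.0355
```

```bash
python3 - <<'E'
from h import *
snap('top');st()
d=snap('scene');cv2.imwrite('pics/s32.png',cv2.cvtColor(cv2.resize(d['img'][50:250,200:400],None,fx=3,fy=3,interpolation=cv2.INTER_CUBIC),cv2.COLOR_RGB2BGR))
E
```

```text
clk 37.9 pos [0.5797 0.1306 0.117 ] psi -10.2 z [-0.002  0.002 -1.   ] F [  3.8   0.7 -17. ] w 0.0356 j [ 0.03  0.64 -0.45  1.76  0.36  0.83 -0.77]
```

View pics/s32.png

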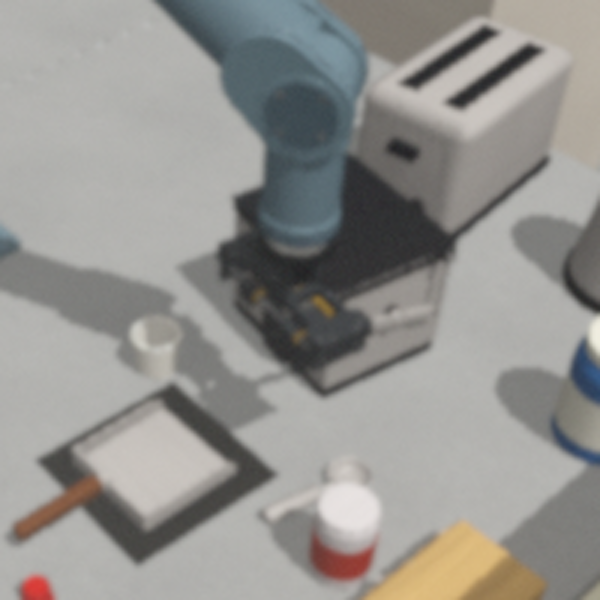

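>>> send_rows(
  motion=[
    [[0,0,-1,0,0,0,0.7],[0,0,-1,0,0,0,0.8],[0,0,-1,0,0,0,0.8],[0,0,-1,0,0,0,0.8],[0,0,-20,0,0,0,0.8],[0,0,-55,0,0,0,0.8],[0,0,-95,0,0,0,0.8],[0,0,-135,0,0,0,0.8]],
  ],
)

```text
clock: 38.62
position: [0.5795, 0.1306, 0.2538]
tcp_rot: [-2.408, -2.013, 0.001]
wrist_force: [1.4, -0.6, -0.6]
gripper_width: 0.0705
```

>>> send_rows(
  motion=[
    [[-40,0,-30,0,0,0,0.8],[-80,0,-30,0,0,0,0.8],[-120,0,-30,0,0,0,0.8],[-160,0,-30,0,0,0,0.8],[-200,-10,-30,0,0,0,0.8],[-240,-20,-30,0,0,0,0.8],[-270,-30,-30,0,0,0,0.8],[-290,-30,-30,0,0,0,0.8]],
  ],
)

```text
clock: 39.28
position: [0.4961, -0.1534, 0.284]
tcp_rot: [-2.413, -2.009, 0.004]
wrist_force: [0.7, -0.4, 0.4]
gripper_width: 0.0701
```

```bash
python3 - <<'E'
from h import *
snap('wrist');st()
d=snap('scene');cv2.imwrite('pics/s33.png',cv2.cvtColor(cv2.resize(d['img'][50:250,200:400],None,fx=3,fy=3,interpolation=cv2.INTER_CUBIC),cv2.COLOR_RGB2BGR))
d=snap('top');cv2.imwrite('pics/t33.png',cv2.cvtColor(cv2.resize(d['img'][110:260,110:300],None,fx=4,fy=4,interpolation=cv2.INTER_CUBIC),cv2.COLOR_RGB2BGR))
c=np.array([.497,.301]);a=np.radians(79.5)
f=[[*(c+np.array([x*np.cos(a)-y*np.sin(a),x*np.sin(a)+y*np.cos(a)])),z] for x,y,z in [(-.088,.103,.174),(-.088,-.103,.174),(.088,-.103,.174),(-.155,-.111,.137)]]
e=snap('scene')
print((3*(proj(e,f)-[200,50])).round(0).tolist()); print((4*(proj(d,f)-[110,110])).round(0).tolist())
E
```

```text
clk 39.3 pos [ 0.4964 -0.1569  0.284 ] psi -10.7 z [-0.003 -0.002 -1.   ] F [-0.7 -2.6 -0.8] w 0.0706 j [ 0.59  0.3  -0.45  1.81  0.15  1.07 -0.1 ]
[[230.0, 194.0], [333.0, 291.0], [459.0, 239.0], [284.0, 343.0]]
[[274.0, 525.0], [326.0, 289.0], [128.0, 250.0], [408.0, 300.0]]
```

View pics/s33.png

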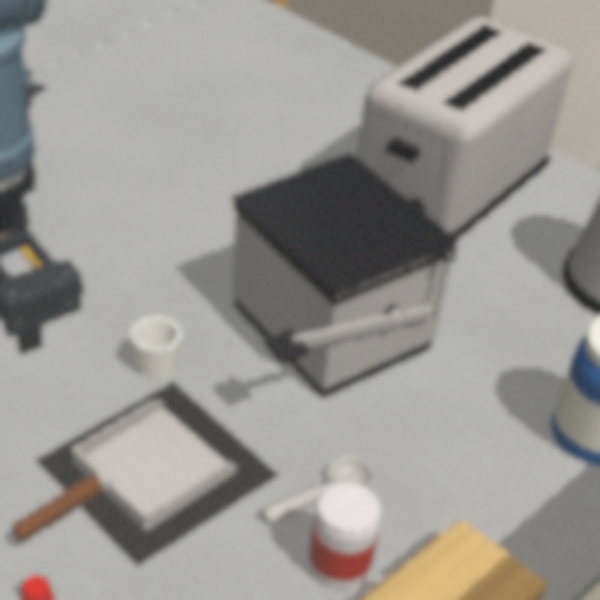

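View pics/t33.png

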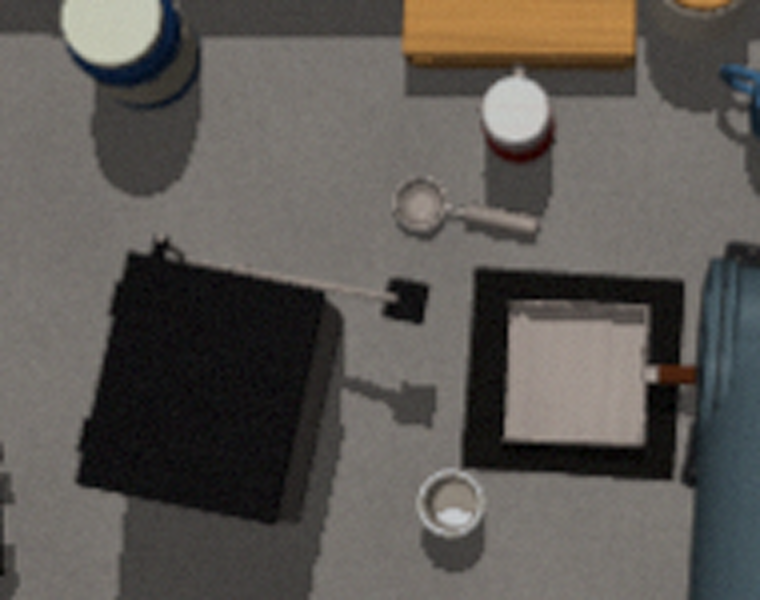

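```bash
python3 - <<'E'
from h import *
d=snap('scene')
a=cv2.cvtColor(cv2.imread('pics/scene0.png'),cv2.COLOR_BGR2GRAY).astype(np.float32); b=cv2.cvtColor(d['img'],cv2.COLOR_RGB2GRAY).astype(np.float32)
for n,(x0,y0,x1,y1) in {'lid front edges':(274,115,350,170),'lever':(285,145,345,178),'static toaster':(325,60,390,110)}.items():
    print(n,cv2.phaseCorrelate(a[y0:y1,x0:x1].copy(),b[y0:y1,x0:x1].copy()), np.abs(a-b)[y0:y1,x0:x1].mean())
d=snap('top'); cv2.imwrite('pics/top34.png',cv2.cvtColor(d['img'],cv2.COLOR_RGB2BGR))
a=cv2.imread('pics/top0.png',0).astype(np.float32);b=cv2.cvtColor(d['img'],cv2.COLOR_RGB2GRAY).astype(np.float32)
for n,(x0,y0,x1,y1) in {'lever':(190,170,222,200),'can':(225,120,260,160),'spoon':(205,150,246,172),'mug':(288,118,325,150),'bottle':(370,170,405,200)}.items():
    print(n,cv2.phaseCorrelate(a[y0:y1,x0:x1].copy(),b[y0:y1,x0:x1].copy()), np.abs(a-b)[y0:y1,x0:x1].mean())
E
```

```text
lid front edges ((-0.007797988508549736, 0.034236676599821436), 0.7981470399101576) 8.966029
lever ((0.04954591024341326, -0.021453249625363213), 0.9868598558284618) 5.2818184
static toaster ((0.09284915674868444, 0.02164040236401732), 0.9428674263424344) 6.074154
lever ((-0.054260504397582565, 0.13104149880259186), 1.0087192054837941) 4.469792
can ((-0.06706009512963007, 0.005167980302719144), 0.9928392055961821) 4.52
spoon ((0.5378390758366471, -0.04300646871383407), 1.0054284320937263) 4.4977827
mug ((0.005395165196802054, 0.0016519322639556577), 1.0290196891874075) 3.775338
bottle ((-0.07110164230466864, 0.1103990698373778), 1.029614273707072) 3.744762
```

View pics/top34.png

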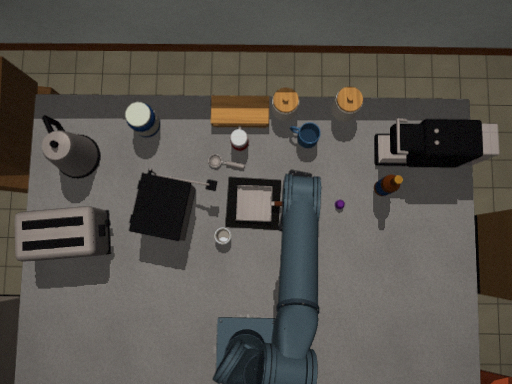

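```bash
python3 - <<'E'
from h import *
st(); print(r.sign_off())
E
```

```text
clk 39.6 pos [ 0.4994 -0.1477  0.2838] psi -10.1 z [-0.002  0.003 -1.   ] F [ 0.7  0.2 -0.5] w 0.0704 j [ 0.58  0.3  -0.46  1.81  0.15  1.07 -0.11]
the job is handed in; nothing more can be done
None
```

The coffee corner is cleared and the job was handed in at 39.6 s. I lifted the cup off the caddy's lid and stood it on the worktop, then raised the lid with the lever. All four capsules went onto the scoop and were carried level in one trip. I tipped them into the caddy, laid the scoop back on its mat and raised the lever to shut the lid.

**Last checks:**
- **Lid:** it matches its starting position in the scene picture to under 0.1 pixel, so it looks fully shut.
- **Scoop:** it lies flat on the mat, about 5 mm from the mat's centre, with the pan empty.
- **Cup:** it stands upright on the worktop.
- **Bystanders:** the can, mug and bottle are unmoved to about 0.1 pixel in the top view. The spoon came out 0.5 pixel off, roughly 2 mm and well inside the limit. The red and purple look-alikes were never touched.
- **Arm:** it ended clear of everything.

**Not fully confirmed:** I saw capsules lying in the caddy after tipping, but not all four could be told apart in the pictures. That all four are in rests on the empty pan and no white capsule showing anywhere on the worktop in the last pictures.

**Higher forces:** the wrist force read 48 N with the shut fingers pressing the lever pad at its lower stop, and 34 N pulling at the upper stop. Both are well under the 120 N limit.

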